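Load the paper-drill holders and hang them on the rack

ROBOT

A 6-joint arm with a two-finger parallel gripper is mounted at the origin on the work surface. World frame = base frame: x ahead of the robot, y to its left, z up, the work surface at z = 0. Lengths are in mm, angles in rad, forces in N, time in s.
With the tool pointing down it reaches from about 325 to 925 mm from the base axis. Payload 3.1 kg.
Tool frame: the origin (TCP) lies between the finger pads; the fingertips stand 11 mm ahead of it and the grasp point (between the pads) lies 8 mm behind it; x points along the fingers, y is the direction in which the jaws open and shut, and the axes are right-handed (so a half turn about x gives the same grasp; the last joint's range is limited). The gripper opens to 85 mm and grips with 20 to 120 N. Pads are 22 mm wide; open, the fingers measure 114 mm over their backs; the gripper's body (76 mm by 85 mm) begins 54 mm behind the grasp point. The pads swing forward as they close: fully open they stand 13 mm farther back than shut.
Start: joints at [1.142, 0.217, 1.613, -0, 1.311, -0.112], TCP at [194.686, 593.916, 242.3] pointing down, gripper open.
Joint ranges: [-2.75, 2.75], [-0.78, 2.1], [0.31, 2.55], [-1.13, 4.27], [0.13, 2.63], [-2.58, 2.58]. Speed limits (rad/s): [2.79, 2.79, 3.14, 3.14, 3.14, 3.14].

INTERFACE

Orientations are given as [roll, pitch, yaw] about the fixed x, y, z axes, in that order (R = Rz(yaw) Ry(pitch) Rx(roll)).
In Python, from workcell import telemetry, imaging, env, spotter gives the robot as it stands.
- The arm moves only by the shell command python3 -m inch 'ROWS' [FORCE]. ROWS is JSON, a list of rows, each a list of 7 numbers: the turn, a rotation vector about the tool's x, y, z in degrees, then the shift along the tool's x, y, z in cm, then the gripper's target within -1 to 1 (fully open at 1, half-way at 0, shut at -1). In form: [[wx, wy, wz, dx, dy, dz, gripper], ...]. A call has 1 to 20 rows; each row shifts and turns the commanded pose from where the row before left it, along the tool's axes as they then stand; what a row does not reach is not made up. A row lasts 1/8 s, in which the tool goes at most 62.5 mm and 10.7 degrees, less where a joint would pass 70% of its speed; a pose out of reach is approached as far as the arm can. A call is refused whole if a number of a shift passes 6.25 or a number of a turn 10.7, either way. A call with a gripper value outside its range is refused whole. The fingers move at their own pace and stop on an object; FORCE is the grip in N (left out, the last holds). Time passes only in rows, so rows that do not move let the fingers close. It gives the time, the measured TCP pose, the force and the opening at its end, in the units of the state.
- telemetry.get_obs(): the state, without advancing time (a new reading comes with each control period).
- imaging.camera(name): name is "scene" or "top"; returns the picture (420x560x3 uint8, red, green, blue); there is no depth.
- imaging.camera_info(name): a dict with "vertical_fov" (degrees; the focal length in pixels is half the picture's height over the tangent of half this angle, whatever the lens; pixels are square), "cx", "cy" (the principal point, pixels), "extrinsics" (4x4, takes a point from world to camera coordinates). Camera axes: x right, y up, looking along -z (the intrinsics and any distortion apply to the point x, -y, -z); pixel columns grow to the right and rows downward; lengths in mm; the calibration is good to about 2 mm. A picture is of the moment at which its call begins. camera_info takes no time and is no camera call.
- env.close_job(): hands the job in, once; it reports no verdict.
Trained networks look in the newest picture that a camera, given by its name, has taken for a name from the list of things; names that differ only in an ending like _2 or _b are one class to them, and where a whole thing is asked for, a point or a joint stands for the part that bears it (a point fixed in the world has none). Each returns a list of dicts, best first, with "conf" (0 to 1); they miss things now and then, are a little off and sometimes report something else, mostly with a low value. They report only what shows in the picture. A call takes as long as a camera call. They do not tell look-alikes from the thing itself.
- spotter.recognise(camera, target): "pixel" ([column, row] in pixels, amid what is visible of it).
- spotter.masks_of(camera, target): "region" (420x560 bool, what is visible of it) and "pixel" ([column, row] in pixels, amid what is visible of it).
The state is a dict: "time": time; "qpos": joint angles; "joint_velocities": joint speeds; "effort": joint torques, N m; "tool_pos": TCP position; "tcp_rot": TCP orientation; "ft_force": force on the tool from outside, world axes, zero at the start; "ft_torque": the same for the moment, N m; "gripper_width": finger opening in mm.
Only numpy, scipy, OpenCV 4.12 (cv2) and the standard library are available. Lean on these libraries where they do the work, as an engineer would, in place of code of your own. Each camera call takes 0.05 s, during which the arm holds its last target.

TASK

Put the paper drills away for the next job: slide each holder's drill, the one of the same colour, tip down and fully home into its well, and hang every loaded holder by its hook over the rail at the place of its own colour, lowering it between the hanging gauge plates without dislodging them. A drill whose holder is not there stays in the wooden block, and the can and the cup beside the rack are left alone.

Things in the scene. Friction and masses are not known exactly. Their poses are not given: they have to be found in the camera images.
- drill_block: Loose wooden block (1.2 kg), 64 x 252 x 50 mm (its x, y, z), with four square wells in a row along its own y at -90, -30, 30 and 90 mm, each 18 mm square and 40 mm deep (10 mm floor), a paper drill standing in each. Origin: centre of its underside. It stands on the table and may get knocked aside with its drills.
- drill_red_mid (a point): Steel paper drill, 70 g, 96 mm long, upright in a well of the block, any order: shaft 14 mm across, tapered tip down (6 mm), on top a red collar 18 mm across, 30 mm high, to grip it by. Point: on its axis at half length, 48 mm from either end (collar 18 to 48 mm above it); z up. Lift straight out.
- holder_red_mid (a point): Red plastic drill holder, 180 g, standing on the table; absent in some starts. Its z is up, +x away from its hook. Body 52 x 50 x 70 mm (x, y, z), 132 mm high with its grip tab. Point: centre of the body, 66 mm above its underside. The tab, 10 mm in x by 20 mm in y, is centred 13 mm to -x, from 4 to 66 mm above the point; pinch it across y near its top.
- holder_red_well (a point): (All holders are alike; wells and hooks of the others lie at the same offsets.) Mouth of the red holder's drill well, in the top of its body (70 mm above its underside), 13 mm to +x and 4 mm above the holder's mid point: 18 mm square, 60 mm deep. A drill fully home has its mid point 12 mm below this point and stands 36 mm out.
- holder_red_hook (a point): (Alike on all holders.) The red holder's dark hook, behind its body, 20 mm wide in y, opening downward. Point: top centre of its slot, 32 mm to -x and 18 mm above the holder's mid point. The slot is 12 mm wide in x and 24 mm deep behind; the rail goes into it.
- place_red (a point): Place of the red holder: red tag behind the rail, red patch on the base before it. Point: centre of the rail's top edge, 134 mm up, amid a 66 mm gap between plates. y along the rail, x to the far side, where holders hang. Rail: flat bar 8 mm thick, 30 deep; a second bar rests them 59-79 mm below. Holder home: axes alike, hook point here within 3 mm, underside 84 mm below.
- drill_blue_mid (a point): Steel paper drill, 70 g, 96 mm long, upright in a well of the block, any order: shaft 14 mm across, tapered tip down (6 mm), on top a blue collar 18 mm across, 30 mm high, to grip it by. Point: on its axis at half length, 48 mm from either end (collar 18 to 48 mm above it); z up. Lift straight out.
- holder_blue_mid (a point): Blue plastic drill holder, 180 g, standing on the table; absent in some starts. Its z is up, +x away from its hook. Body 52 x 50 x 70 mm (x, y, z), 132 mm high with its grip tab. Point: centre of the body, 66 mm above its underside. The tab, 10 mm in x by 20 mm in y, is centred 13 mm to -x, from 4 to 66 mm above the point; pinch it across y near its top.
- place_blue (a point): Place of the blue holder: blue tag behind the rail, blue patch on the base before it. Point: centre of the rail's top edge, 134 mm up, amid a 66 mm gap between plates. y along the rail, x to the far side, where holders hang. Rail: flat bar 8 mm thick, 30 deep; a second bar rests them 59-79 mm below. Holder home: axes alike, hook point here within 3 mm, underside 84 mm below.
- drill_yellow_mid (a point): Steel paper drill, 70 g, 96 mm long, upright in a well of the block, any order: shaft 14 mm across, tapered tip down (6 mm), on top a yellow collar 18 mm across, 30 mm high, to grip it by. Point: on its axis at half length, 48 mm from either end (collar 18 to 48 mm above it); z up. Lift straight out.
- holder_yellow_mid (a point): Yellow plastic drill holder, 180 g, standing on the table; absent in some starts. Its z is up, +x away from its hook. Body 52 x 50 x 70 mm (x, y, z), 132 mm high with its grip tab. Point: centre of the body, 66 mm above its underside. The tab, 10 mm in x by 20 mm in y, is centred 13 mm to -x, from 4 to 66 mm above the point; pinch it across y near its top.
- place_yellow (a point): Place of the yellow holder: yellow tag behind the rail, yellow patch on the base before it. Point: centre of the rail's top edge, 134 mm up, amid a 66 mm gap between plates. y along the rail, x to the far side, where holders hang. Rail: flat bar 8 mm thick, 30 deep; a second bar rests them 59-79 mm below. Holder home: axes alike, hook point here within 3 mm, underside 84 mm below.
- drill_green_mid (a point): Steel paper drill, 70 g, 96 mm long, upright in a well of the block, any order: shaft 14 mm across, tapered tip down (6 mm), on top a green collar 18 mm across, 30 mm high, to grip it by. Point: on its axis at half length, 48 mm from either end (collar 18 to 48 mm above it); z up. Lift straight out.
- holder_green_mid (a point): Green plastic drill holder, 180 g, standing on the table; absent in some starts. Its z is up, +x away from its hook. Body 52 x 50 x 70 mm (x, y, z), 132 mm high with its grip tab. Point: centre of the body, 66 mm above its underside. The tab, 10 mm in x by 20 mm in y, is centred 13 mm to -x, from 4 to 66 mm above the point; pinch it across y near its top.
- place_green (a point): Place of the green holder: green tag behind the rail, green patch on the base before it. Point: centre of the rail's top edge, 134 mm up, amid a 66 mm gap between plates. y along the rail, x to the far side, where holders hang. Rail: flat bar 8 mm thick, 30 deep; a second bar rests them 59-79 mm below. Holder home: axes alike, hook point here within 3 mm, underside 84 mm below.
- plate0_mid (a point): Aluminium gauge plate (100 g) hanging loosely by its hook on the far side of the rail, 8 x 30 x 90 mm (x, y, z), hook 20 mm wide, its top 6 mm above the rail's top edge. The point is the centre of the plate. Plates hang 96 mm apart along the rail; the places lie between them. Leave alone.
- plate1_mid (a point): Aluminium gauge plate (100 g) hanging loosely by its hook on the far side of the rail, 8 x 30 x 90 mm (x, y, z), hook 20 mm wide, its top 6 mm above the rail's top edge. The point is the centre of the plate. Plates hang 96 mm apart along the rail; the places lie between them. Leave alone.
- plate2_mid (a point): Aluminium gauge plate (100 g) hanging loosely by its hook on the far side of the rail, 8 x 30 x 90 mm (x, y, z), hook 20 mm wide, its top 6 mm above the rail's top edge. The point is the centre of the plate. Plates hang 96 mm apart along the rail; the places lie between them. Leave alone.
- plate3_mid (a point): Aluminium gauge plate (100 g) hanging loosely by its hook on the far side of the rail, 8 x 30 x 90 mm (x, y, z), hook 20 mm wide, its top 6 mm above the rail's top edge. The point is the centre of the plate. Plates hang 96 mm apart along the rail; the places lie between them. Leave alone.
- plate4_mid (a point): Aluminium gauge plate (100 g) hanging loosely by its hook on the far side of the rail, 8 x 30 x 90 mm (x, y, z), hook 20 mm wide, its top 6 mm above the rail's top edge. The point is the centre of the plate. Plates hang 96 mm apart along the rail; the places lie between them. Leave alone.
- spray_can: Can, 54 mm in diameter, 150 mm high, standing beside the rack; origin at its underside. Leave alone.
- pencil_cup: Grey cup, 72 mm in diameter, 90 mm high, beside the rack; origin at its underside. Leave alone.
Things that resemble listed ones, but are neither listed nor needed, are in the scene too. What is meant by the part that bears holder_blue_mid is not pink, and is the smaller of those in its own colour.

How it is judged (in metres and radians):
At the end, for the whole second after the job is handed in: Each holder hangs upright at its colour (14 mm along the rail, hook seated within 7 mm), its own drill home in it (7 mm sideways, at most 10 mm short); other drills still stand in the block; the gauge plates hang where they were (18 mm) (x of drill_red_mid in the frame of holder_red_mid between 0.006 and 0.02 m and y of drill_red_mid in the frame of holder_red_mid between -0.007 and 0.007 m and z of drill_red_mid in the frame of holder_red_mid between -0.018 and -0.002 m and ((x of drill_red_mid in the frame of holder_red_mid between 0.006 and 0.02 m and y of drill_red_mid in the frame of holder_red_mid between -0.007 and 0.007 m and z of drill_red_mid in the frame of holder_red_mid between -0.018 and -0.002 m) or (x of drill_red_mid in the frame of drill_block between -0.012 and 0.012 m and y of drill_red_mid in the frame of drill_block between -0.12 and 0.12 m and z of drill_red_mid in the frame of drill_block between 0.045 and 0.068 m)) and x of holder_red_mid in the frame of place_red between 0.024 and 0.04 m and y of holder_red_mid in the frame of place_red between -0.014 and 0.014 m and z of holder_red_mid in the frame of place_red between -0.025 and -0.011 m and angle between each of holder_red_mid, holder_blue_mid, holder_yellow_mid, holder_green_mid's own z axis and vertical below 0.15 rad and angle between the x axis of holder_red_mid and the x axis of place_red, either way round below 0.2 rad and x of drill_blue_mid in the frame of holder_blue_mid between 0.006 and 0.02 m and y of drill_blue_mid in the frame of holder_blue_mid between -0.007 and 0.007 m and z of drill_blue_mid in the frame of holder_blue_mid between -0.018 and -0.002 m and ((x of drill_blue_mid in the frame of holder_blue_mid between 0.006 and 0.02 m and y of drill_blue_mid in the frame of holder_blue_mid between -0.007 and 0.007 m and z of drill_blue_mid in the frame of holder_blue_mid between -0.018 and -0.002 m) or (x of drill_blue_mid in the frame of drill_block between -0.012 and 0.012 m and y of drill_blue_mid in the frame of drill_block between -0.12 and 0.12 m and z of drill_blue_mid in the frame of drill_block between 0.045 and 0.068 m)) and x of holder_blue_mid in the frame of place_blue between 0.024 and 0.04 m and y of holder_blue_mid in the frame of place_blue between -0.014 and 0.014 m and z of holder_blue_mid in the frame of place_blue between -0.025 and -0.011 m and angle between the x axis of holder_blue_mid and the x axis of place_blue, either way round below 0.2 rad and x of drill_yellow_mid in the frame of holder_yellow_mid between 0.006 and 0.02 m and y of drill_yellow_mid in the frame of holder_yellow_mid between -0.007 and 0.007 m and z of drill_yellow_mid in the frame of holder_yellow_mid between -0.018 and -0.002 m and ((x of drill_yellow_mid in the frame of holder_yellow_mid between 0.006 and 0.02 m and y of drill_yellow_mid in the frame of holder_yellow_mid between -0.007 and 0.007 m and z of drill_yellow_mid in the frame of holder_yellow_mid between -0.018 and -0.002 m) or (x of drill_yellow_mid in the frame of drill_block between -0.012 and 0.012 m and y of drill_yellow_mid in the frame of drill_block between -0.12 and 0.12 m and z of drill_yellow_mid in the frame of drill_block between 0.045 and 0.068 m)) and x of holder_yellow_mid in the frame of place_yellow between 0.024 and 0.04 m and y of holder_yellow_mid in the frame of place_yellow between -0.014 and 0.014 m and z of holder_yellow_mid in the frame of place_yellow between -0.025 and -0.011 m and angle between the x axis of holder_yellow_mid and the x axis of place_yellow, either way round below 0.2 rad and x of drill_green_mid in the frame of holder_green_mid between 0.006 and 0.02 m and y of drill_green_mid in the frame of holder_green_mid between -0.007 and 0.007 m and z of drill_green_mid in the frame of holder_green_mid between -0.018 and -0.002 m and ((x of drill_green_mid in the frame of holder_green_mid between 0.006 and 0.02 m and y of drill_green_mid in the frame of holder_green_mid between -0.007 and 0.007 m and z of drill_green_mid in the frame of holder_green_mid between -0.018 and -0.002 m) or (x of drill_green_mid in the frame of drill_block between -0.012 and 0.012 m and y of drill_green_mid in the frame of drill_block between -0.12 and 0.12 m and z of drill_green_mid in the frame of drill_block between 0.045 and 0.068 m)) and x of holder_green_mid in the frame of place_green between 0.024 and 0.04 m and y of holder_green_mid in the frame of place_green between -0.014 and 0.014 m and z of holder_green_mid in the frame of place_green between -0.025 and -0.011 m and angle between the x axis of holder_green_mid and the x axis of place_green, either way round below 0.2 rad and distance of each of plate0_mid, plate1_mid, plate2_mid, plate3_mid, plate4_mid from where it was at the start of the episode below 0.018 m and angle between each of plate0_mid, plate1_mid, plate2_mid, plate3_mid, plate4_mid's own z axis and vertical below 0.2 rad); the robot touches nothing.
It fails at once if a hanging gauge plate is dislodged: shifted more than 18 mm or knocked off the rail (distance of any of plate0_mid, plate1_mid, plate2_mid, plate3_mid, plate4_mid from where it was at the start of the episode above 0.018 m).
It fails at once if the can or the cup beside the rack is shifted more than 20 mm (distance of any of spray_can, pencil_cup from where it was at the start of the episode above 0.02 m).
Of holder_red, holder_blue, holder_yellow, holder_green only 3 to 4 are there at a start; the rules pass over those that are not, and their reading is None.
At some moment in a run one of drill_block may be knocked a few centimetres aside while the robot is not near it.
It also fails if it takes over 210 s, if anything falls off the work surface, if the arm or the gripper's body presses on something with over 40 N, if the wrist force passes 120 N, or if a joint passes its speed limit or range.

## Working session

There is one attempt and no reset: what is moved stays moved. The work goes in short steps, Python scripts to look and compute and a shell command to move; the robot and the scene stay as the last step left them, time stands still between calls to the robot, and variables do not carry over. Pictures are saved under pics/ and viewed, and the job is handed in when it is done.

```bash
ls -la; mkdir -p pics
python3 - <<'E'
from workcell import telemetry, imaging, env, spotter
import cv2, numpy as np
print(telemetry.get_obs())
for n in ("scene","top"):
    im=imaging.camera(n); cv2.imwrite(f"pics/{n}0.png",im[:,:,::-1]); i=imaging.camera_info(n); print(n,i)
E
```

```text
total 12
drwxr-xr-x  3 agent agent 4096 Dec  6 21:50 .
drwxr-xr-x 23 root  root  4096 Dec  6 21:50 ..
drwxr-xr-x  2 agent agent 4096 Dec  6 21:50 pics
{'time': 0.0, 'qpos': array([ 1.14181714e+00,  2.17750900e-01,  1.61493515e+00,  2.62271618e-06,
        1.31130608e+00, -1.12198098e-01]), 'joint_velocities': array([ 0.0003465 , -0.001167  , -0.00063488, -0.00092178,  0.00162153,
       -0.00156131]), 'effort': array([-1.28363445e-03, -3.96846700e+01, -3.03850543e+01, -8.59476791e-05,
        9.79148346e-03,  8.02968742e-06]), 'tool_pos': array([194.33884106, 593.18436019, 240.96973947]), 'tcp_rot': array([-1.68405019,  1.56839685, -2.00083195]), 'ft_force': array([ 0.1861253 , -0.80929408,  0.23089037]), 'ft_torque': array([-0.01016724, -0.02343539, -0.00038375]), 'gripper_width': 85.59746304934613}
scene {'vertical_fov': 53.379534835235006, 'cx': 288.3002969119955, 'cy': 214.19042932399384, 'extrinsics': array([[-5.08554375e-01,  8.61023109e-01, -3.41357404e-03,
         2.27859585e+02],
       [-7.00263578e-01, -4.11290109e-01,  5.83499244e-01,
         2.78541579e+02],
       [ 5.01002364e-01,  2.99131495e-01,  8.12106508e-01,
        -1.31427992e+03],
       [ 0.00000000e+00,  0.00000000e+00,  0.00000000e+00,
         1.00000000e+00]])}
top {'vertical_fov': 45.3904196026912, 'cx': 278.66158019674066, 'cy': 207.945430145678, 'extrinsics': array([[ 6.64065761e-03, -9.99545014e-01, -2.94221981e-02,
         2.19268912e+01],
       [ 9.96887941e-01,  4.30601216e-03,  7.87139863e-02,
        -4.68462906e+02],
       [-7.85514803e-02, -2.98533471e-02,  9.96462966e-01,
        -1.26783103e+03],
       [ 0.00000000e+00,  0.00000000e+00,  0.00000000e+00,
         1.00000000e+00]])}
```

View pics/scene0.png

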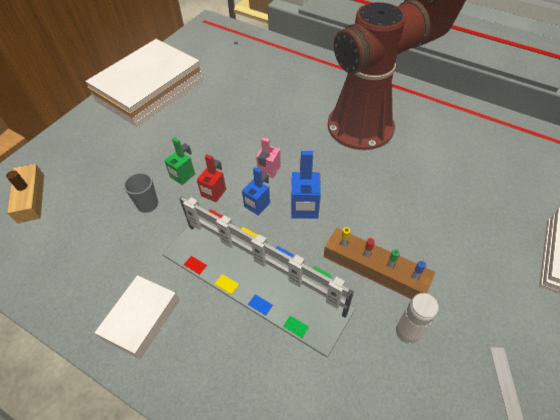

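View pics/top0.png

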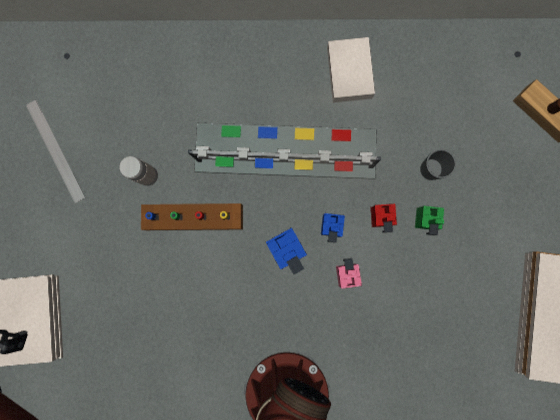

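```bash
cat > h.py <<'E'
from workcell import telemetry, imaging, env, spotter
import cv2, numpy as np
from scipy.optimize import least_squares
from scipy.spatial.transform import Rotation as R
INFO={n:imaging.camera_info(n) for n in("scene","top")}
def proj(n,P):
    i=INFO[n];P=np.atleast_2d(P);f=210/np.tan(np.radians(i["vertical_fov"])/2)
    E=i["extrinsics"];c=P@E[:3,:3].T+E[:3,3]
    return np.c_[i["cx"]+f*c[:,0]/-c[:,2], i["cy"]-f*c[:,1]/-c[:,2]]
def ray(n,px):
    i=INFO[n];f=210/np.tan(np.radians(i["vertical_fov"])/2);E=i["extrinsics"]
    d=np.array([(px[0]-i["cx"])/f,-(px[1]-i["cy"])/f,-1.]);Rm=E[:3,:3]
    o=-Rm.T@E[:3,3];return o,Rm.T@d
def atz(n,px,z):
    o,d=ray(n,px);return o+d*(z-o[2])/d[2]
def tri(pxs):
    A=np.zeros((3,3));b=np.zeros(3);
    for n,p in pxs.items():
        o,d=ray(n,p);d=d/np.linalg.norm(d);M=np.eye(3)-np.outer(d,d);A+=M;b+=M@o
    X=np.linalg.solve(A,b);return X
def cap(tag):
    out={}
    for n in("scene","top"):
        im=imaging.camera(n);cv2.imwrite(f"pics/{n}{tag}.png",im[:,:,::-1]);out[n]=im
    return out
def state():
    o=telemetry.get_obs();Rt=R.from_euler('xyz',o["tcp_rot"]).as_matrix()
    return o,Rt
def go(p=None,yaw=None):
    """print shift in tool axes cm to reach TCP point p; yaw of tool y axis (deg, mod 180)"""
    o,Rt=state();print("t",round(o["time"],2),"tcp",o["tool_pos"].round(1),"F",o["ft_force"].round(1),"w",round(o["gripper_width"],1))
    print("tool axes x,y,z rows",Rt.T.round(3).tolist(), "yaw of y",np.degrees(np.arctan2(Rt[1,1],Rt[0,1])).round(2))
    if p is not None: print("shift cm now axes",(Rt.T@(np.array(p)-o["tool_pos"])/10).round(3))
E
python3 - <<'E'
from h import *
for n in ("scene","top"):
  for c in ("red","blue","yellow","green"):
    for k in ("drill_%s_mid","holder_%s_mid","holder_%s_hook","holder_%s_well","place_%s"):
      try: r=spotter.recognise(n,k%c)
      except Exception as e: print(k%c,e); continue
      print(n,k%c,[(np.round(d["pixel"],1).tolist(),round(d["conf"],2)) for d in r[:3]])
  for k in ["drill_block","spray_can","pencil_cup"]+[f"plate{i}_mid" for i in range(1)]:
      r=spotter.recognise(n,k); print(n,k,[(np.round(d["pixel"],1).tolist(),round(d["conf"],2)) for d in r[:6]])
print(telemetry.get_obs()["time"])
E
```

```text
scene drill_red_mid [([297.3, 323.3], 0.69)]
scene holder_red_mid [([211.4, 180.8], 0.82), ([257.1, 191.8], 0.54)]
scene holder_red_hook [([212.4, 179.7], 0.57)]
scene holder_red_well [([209.9, 181.9], 0.61), ([260.7, 300.8], 0.59)]
scene place_red [([198.2, 264.0], 0.8), ([178.0, 165.5], 0.53), ([210.8, 183.1], 0.38)]
scene drill_blue_mid [([418.0, 268.4], 0.7)]
scene holder_blue_mid [([309.1, 191.9], 0.92), ([256.8, 193.1], 0.84), ([267.1, 159.3], 0.77)]
holder_blue_hook it knows: drill_block, drill_blue_mid, drill_green_mid, drill_red_mid, drill_yellow_mid, holder_blue_mid, holder_green_mid, holder_red_hook, holder_red_mid, holder_red_well, holder_yellow_mid, pencil_
holder_blue_well it knows: drill_block, drill_blue_mid, drill_green_mid, drill_red_mid, drill_yellow_mid, holder_blue_mid, holder_green_mid, holder_red_hook, holder_red_mid, holder_red_well, holder_yellow_mid, pencil_
scene place_blue [([261.1, 304.5], 0.75), ([256.0, 193.2], 0.57)]
scene drill_yellow_mid [([344.5, 238.4], 0.5), ([227.5, 286.3], 0.27)]
scene holder_yellow_mid []
holder_yellow_hook it knows: drill_bloc
[... 2930 characters left out ...]
, 0.83)]
holder_green_hook it knows: drill_block, drill_blue_mid, drill_green_mid, drill_red_mid, drill_yellow_mid, holder_blue_mid, holder_green_mid, holder_red_hook, holder_red_mid, holder_red_well, holder_yellow_mid, pencil_
holder_green_well it knows: drill_block, drill_blue_mid, drill_green_mid, drill_red_mid, drill_yellow_mid, holder_blue_mid, holder_green_mid, holder_red_hook, holder_red_mid, holder_red_well, holder_yellow_mid, pencil_
top place_green [([222.7, 139.5], 0.81)]
top drill_block [([193.2, 218.0], 0.89), ([176.5, 217.1], 0.44)]
top spray_can [([136.6, 172.4], 0.58), ([384.6, 217.0], 0.17)]
top pencil_cup [([441.1, 165.8], 0.73), ([383.6, 217.2], 0.7)]
top plate0_mid []
1.9
```

Run:
```python
import cv2
a=cv2.imread('pics/top0.png');
cv2.imwrite('pics/z1.png',cv2.resize(a[195:290,260:460],None,fx=4,fy=4,interpolation=cv2.INTER_CUBIC))
cv2.imwrite('pics/z2.png',cv2.resize(a[115:240,130:390],None,fx=3,fy=3,interpolation=cv2.INTER_CUBIC))
b=cv2.imread('pics/scene0.png');
cv2.imwrite('pics/z3.png',cv2.resize(b[130:350,150:450],None,fx=2.6,fy=2.6,interpolation=cv2.INTER_CUBIC))
```

```text
(no output)
```

View pics/z1.png

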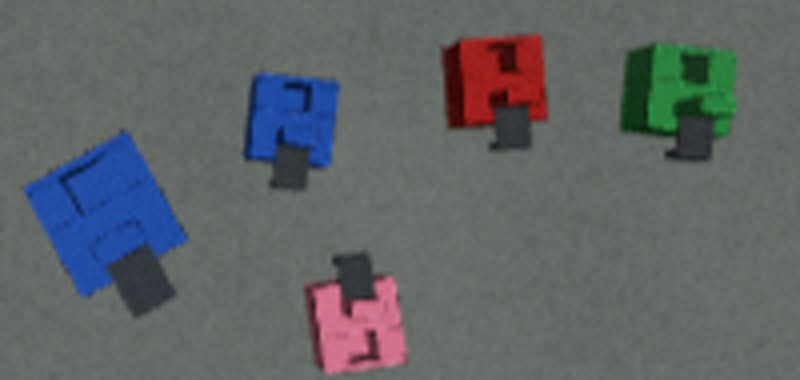

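View pics/z2.png

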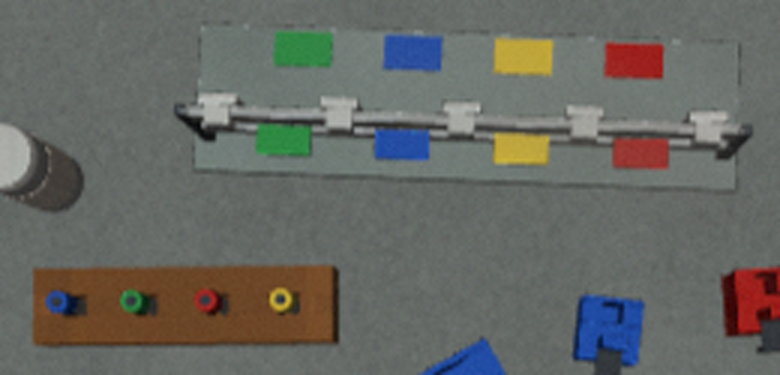

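View pics/z3.png

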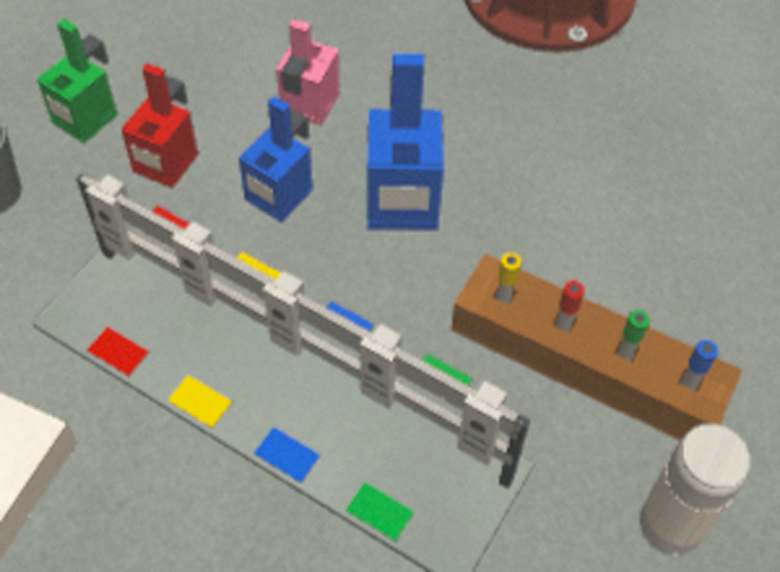

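```bash
cat > fit.py <<'E'
from h import *
HUE={"red":(0,0),"green":(65,0),"blue":(110,0),"yellow":(25,0)}
def colmask(im,c):
    hsv=cv2.cvtColor(im,cv2.COLOR_RGB2HSV).astype(int);h,s,v=hsv[...,0],hsv[...,1],hsv[...,2]
    if c=="red": m=((h<8)|(h>172))&(s>150)&(v>45)
    if c=="green": m=(h>45)&(h<85)&(s>110)&(v>30)
    if c=="blue": m=(h>100)&(h<125)&(s>120)&(v>35)
    if c=="yellow": m=(h>18)&(h<35)&(s>130)&(v>50)
    return m
def box(x0,x1,y0,y1,z0,z1):
    return np.array([[x,y,z] for x in(x0,x1) for y in(y0,y1) for z in(z0,z1)],float)
BODY=box(-26,26,-25,25,-66,4);TAB=box(-18,-8,-10,10,4,66);HOOK=box(-47,-26,-11,11,-12,27)
SS=8
def render(n,parts,pose,roi):
    x,y,z,yaw=pose;c,s=np.cos(yaw),np.sin(yaw);Rm=np.array([[c,-s,0],[s,c,0],[0,0,1]])
    u0,v0,u1,v1=roi;img=np.zeros(((v1-v0)*SS,(u1-u0)*SS),np.uint8)
    for P in parts:
        q=proj(n,P@Rm.T+[x,y,z]);q=((q-[u0-.5,v0-.5])*SS-.5)
        hull=cv2.convexHull(np.round(q*16).astype(np.int32).reshape(-1,1,2))
        cv2.fillConvexPoly(img,hull,255,shift=4)
    return cv2.resize(img.astype(np.float32)/255,(u1-u0,v1-v0),interpolation=cv2.INTER_AREA)
def fit_holder(ims,c,p0,yaw0=0,z=66,fitz=False,cams=("scene","top"),verbose=True):
    import scipy.optimize as so
    data={}
    for n in cams:
        q=proj(n,np.array([p0[0],p0[1],z]))[0];r=36;roi=(max(0,int(q[0]-r)),max(0,int(q[1]-r-5)),min(560,int(q[0]+r)),min(420,int(q[1]+r)))
        m=colmask(ims[n],c)[roi[1]:roi[3],roi[0]:roi[2]].astype(np.uint8)
        k,l,st,cen=cv2.connectedComponentsWithStats(m)
        gu,gv=q[0]-roi[0],q[1]-roi[1]
        best=max(range(1,k),key=lambda i:st[i][4]-20*np.hypot(*(cen[i]-[gu,gv])))
        mm=(l==best).astype(np.uint8)
        # fill holes
        cn,_=cv2.findContours(mm,cv2.RETR_EXTERNAL,cv2.CHAIN_APPROX_NONE)
        f=np.zeros_like(mm);cv2.drawContours(f,cn,-1,1,-1)
        f=cv2.morphologyEx(np.pad(f,6),cv2.MORPH_CLOSE,np.ones((3,3)))[6:-6,6:-6]
        data[n]=(roi,f.astype(np.float32))
    def cost(v,ns=cams):
        pose=(v[0],v[1],v[3] if fitz else z,v[2]);t=0
        for n in ns:
            roi,f=data[n];a=render(n,[BODY,TAB],pose,roi);w=np.ones_like(f)
            if n=="top": # hook hides body there
                hk=render(n,[HOOK],pose,roi);w=1-np.clip(hk*1.0,0,1)
            t+=(w*np.abs(a-f)).sum()
        return t
    res={}
    for ns in [cams]+([(n,) for n in cams] if verbose else []):
        v=np.array([p0[0],p0[1],yaw0]+([z] if fitz else []))
        sx=np.vstack([v]+[v+d for d in np.diag([6,6,.15]+([5] if fitz else []))])
        o=so.minimize(cost,v,args=(ns,),method="Nelder-Mead",options=dict(initial_simplex=sx,xatol=.02,fatol=.05,maxiter=500))
        o=so.minimize(cost,o.x,args=(ns,),method="Nelder-Mead",options=dict(initial_simplex=np.vstack([o.x]+[o.x+d for d in np.diag([2,2,.05]+([2] if fitz else []))]),xatol=.02,fatol=.05,maxiter=500))
        res[ns]=o.x;print(c,ns,"xy",o.x[:2].round(1),"yawdeg",np.degrees(o.x[2]).round(2),"z",o.x[3:].round(1),"cost",round(o.fun,1))
    return res[cams],data
E
python3 - <<'E'
from fit import *
ims={n:cv2.imread(f"pics/{n}0.png")[:,:,::-1].copy() for n in("scene","top")}
for c,px in (("red",(384.2,215.4)),("green",(431,218)),("blue",(332,225))):
    p=atz("top",px,70);print(p.round(1)); fit_holder(ims,c,p)
# drills: collar centroid of both
for c in("red","green","blue","yellow"):
    for n,roi in(("top",(140,200,245,235)),("scene",(325,222,435,295))):
        m=colmask(ims[n],c);k=np.zeros_like(m);k[roi[1]:roi[3],roi[0]:roi[2]]=1
        v,u=np.nonzero(m&k);print(c,n,len(u),u.mean().round(2),v.mean().round(2),atz(n,(u.mean(),v.mean()),106 if n=="top" else 93).round(1))
E
```

```text
[ 447.2 -235.    70. ]
red ('scene', 'top') xy [ 450.2 -239.4] yawdeg 3.3 z [] cost 256.4
red ('scene',) xy [ 450.7 -241.4] yawdeg -1.11 z [] cost 175.0
red ('top',) xy [ 449.5 -238.3] yawdeg 3.7 z [] cost 69.3
[ 441.4 -348.2   70. ]
green ('scene', 'top') xy [ 445.4 -353.6] yawdeg -8.94 z [] cost 215.7
green ('scene',) xy [ 445.9 -355. ] yawdeg -15.15 z [] cost 123.7
green ('top',) xy [ 444.2 -352.4] yawdeg -6.85 z [] cost 64.5
[ 423.  -107.8   70. ]
blue ('scene', 'top') xy [ 425.3 -111.7] yawdeg -6.76 z [] cost 209.0
blue ('scene',) xy [ 425.7 -112.7] yawdeg -8.24 z [] cost 151.8
blue ('top',) xy [ 425.1 -110.7] yawdeg -6.7 z [] cost 47.2
red top 48 198.88 214.9 [443.9 213.1 106. ]
red scene 67 369.33 244.3 [447.3 214.1  93. ]
green top 48 174.5 215.25 [442.8 271.9 106. ]
green scene 85 378.09 260.04 [475.  247.7  93. ]
blue top 52 150.38 215.44 [442.1 330.2 106. ]
blue scene 75 420.28 266.67 [443.5 334.   93. ]
yellow top 56 217.66 214.66 [444.7 167.9 106. ]
yellow scene 87 347.6 234.54 [448.5 159.9  93. ]
```

```bash
cat > ov.py <<'E'
from fit import *
def edges(P,pose):
    x,y,z,yaw=pose;c,s=np.cos(yaw),np.sin(yaw);Rm=np.array([[c,-s,0],[s,c,0],[0,0,1]]);Q=P@Rm.T+[x,y,z]
    E=[(i,j) for i in range(8) for j in range(i+1,8) if bin(i^j).count("1")==1]
    return Q,E
def draw(im,n,items,roi,sc,name,col=(255,255,0)):
    u0,v0,u1,v1=roi;a=cv2.resize(im[v0:v1,u0:u1],None,fx=sc,fy=sc,interpolation=cv2.INTER_CUBIC)
    for P,pose in items:
        Q,E=edges(P,pose);q=(proj(n,Q)-[u0-.5,v0-.5])*sc-.5
        for i,j in E: cv2.line(a,tuple(int(t) for t in q[i].round()),tuple(int(t) for t in q[j].round()),col,1,cv2.LINE_AA)
    cv2.imwrite(f"pics/{name}.png",a[:,:,::-1])
E
python3 - <<'E'
from ov import *
ims={n:cv2.imread(f"pics/{n}0.png")[:,:,::-1].copy() for n in("scene","top")}
poses={"red":(449.5,-238.3,66,np.radians(3.7)),"green":(444.2,-352.4,66,np.radians(-6.9)),"blue":(425,-110.7,66,np.radians(-6.7))}
items=[(P,p) for p in poses.values() for P in(BODY,TAB)]
draw(ims["scene"],"scene",items,(155,130,285,225),6,"o1")
draw(ims["top"],"top",items,(310,190,460,250),5,"o2")
blk=[(box(-32,32,-126,126,0,50),(444,243,0,0.02))]+[(box(-9,9,-9,9,76,106),(444,243+d,0,0.02)) for d in()]
draw(ims["top"],"top",blk,(130,195,260,240),6,"o3")
draw(ims["scene"],"scene",blk,(320,220,450,300),6,"o4")
E
```

```text
(no output)
```

View pics/o1.png

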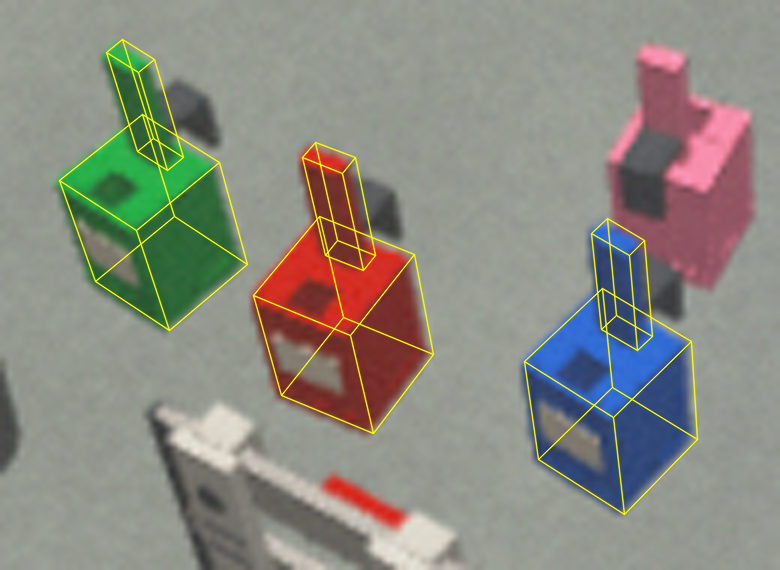

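View pics/o2.png

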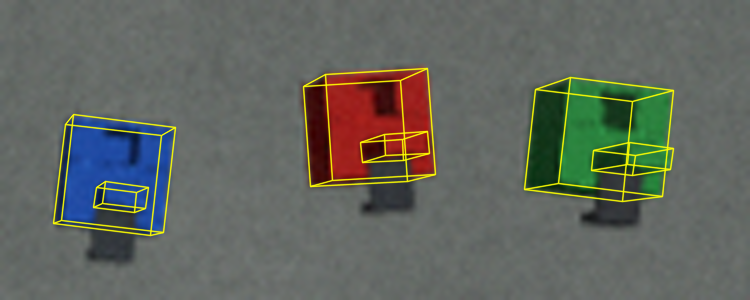

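View pics/o3.png

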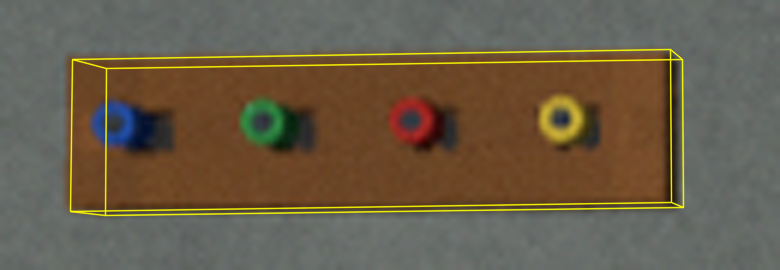

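View pics/o4.png

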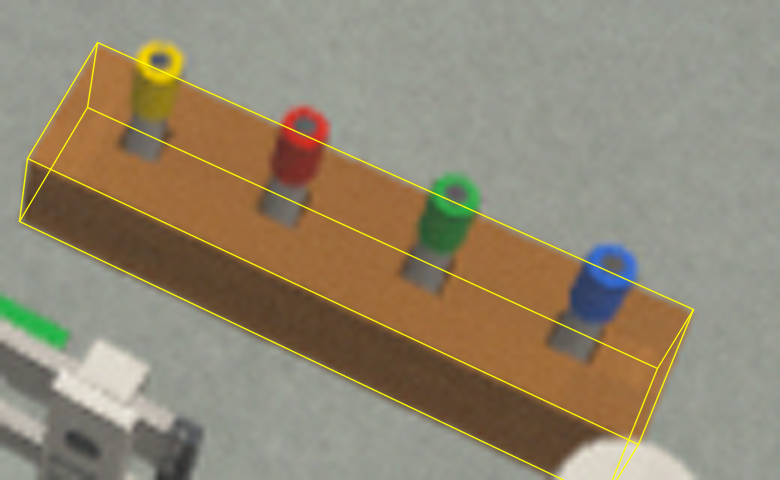

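Run:
```python
from ov import *
ims={n:cv2.imread(f"pics/{n}0.png")[:,:,::-1].copy() for n in("scene","top")}
for p in [(202.2,149.8),(242.9,151.5),(283.9,153.2),(324.9,154.3),(366.2,155.9)]: print(atz("top",p,140).round(1))
T={"blue":(114,123),"green":(262,122),"red":(411,120.5),"yellow":(561,118)}
S={"yellow":(159,61),"red":(306,127),"green":(456,194),"blue":(612,264)}
for c in T:
    t=np.array(T[c])/6+[129.58,194.58];s=np.array(S[c])/6+[319.58,219.58]
    print(c,tri({"top":t,"scene":s}).round(1),atz("top",t,106).round(1),atz("scene",s,106).round(1))
A=ims
cv2.imwrite("pics/r1.png",cv2.resize(A["top"][115:185,185:390],None,fx=3.9,fy=3.9,interpolation=cv2.INTER_CUBIC)[:,:,::-1])
cv2.imwrite("pics/r2.png",cv2.resize(A["scene"][190:275,175:275],None,fx=7,fy=7,interpolation=cv2.INTER_CUBIC)[:,:,::-1])
```

```text
[595.2 201.7 140. ]
[591.2 105.7 140. ]
[587.3   9.5 140. ]
[584.8 -86.2 140. ]
[ 581.2 -182.1  140. ]
blue [443.1 334.  106.1] [442.9 334.6 106. ] [443.3 333.5 106. ]
green [443.8 274.4 105.6] [443.6 274.9 106. ] [444.4 273.8 106. ]
red [444.8 214.6 105. ] [444.5 215.  106. ] [445.7 214.2 106. ]
yellow [446.1 154.2 105.5] [445.8 154.9 106. ] [446.8 153.6 106. ]
```

View pics/r2.png

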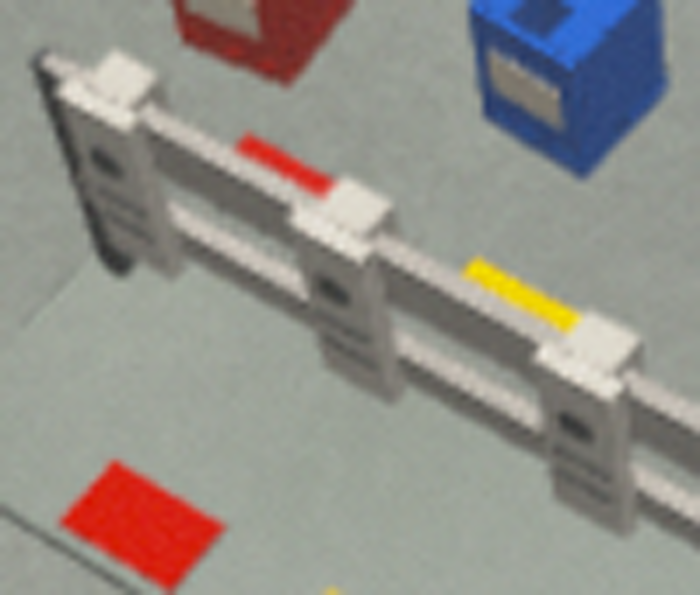

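View pics/r1.png

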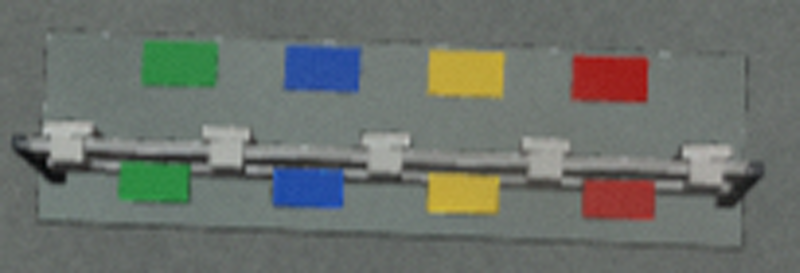

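Run:
```python
from ov import *
ims={n:cv2.imread(f"pics/{n}0.png")[:,:,::-1].copy() for n in("scene","top")}
pose=(583.5,9.6,0,-0.0365)
it=[(box(-4,4,-215,215,104,134),pose),(box(-4,4,-215,215,55,75),pose)]+[(box(4,12,y-15,y+15,50,140),pose) for y in(-192,-96,0,96,192)]
draw(ims["top"],"top",it,(185,125,285,175),8,"o5")
draw(ims["top"],"top",it,(285,125,385,175),8,"o6")
draw(ims["scene"],"scene",it,(175,190,275,265),8,"o7")
draw(ims["scene"],"scene",it,(265,230,365,305),8,"o8")
```

```text
(no output)
```

View pics/o5.png

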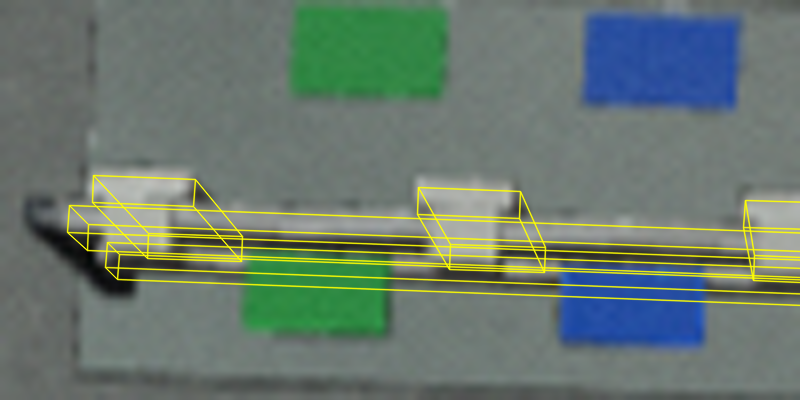

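View pics/o6.png

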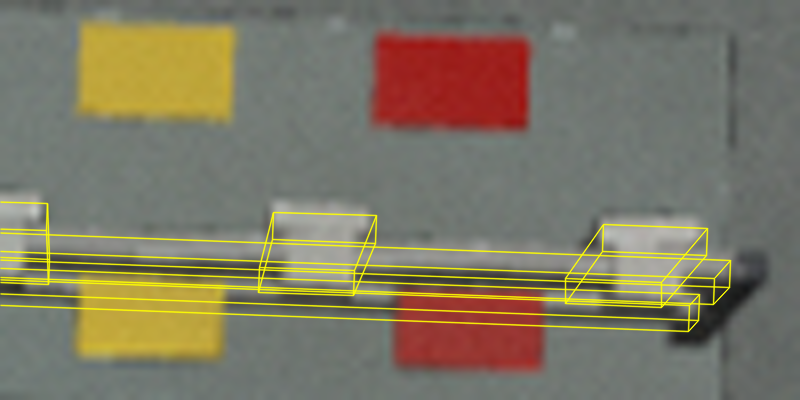

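View pics/o7.png

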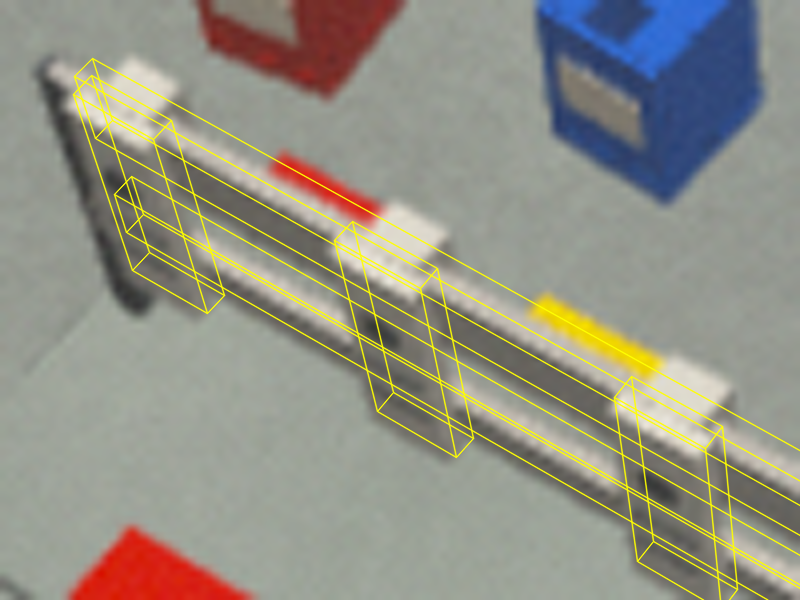

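View pics/o8.png

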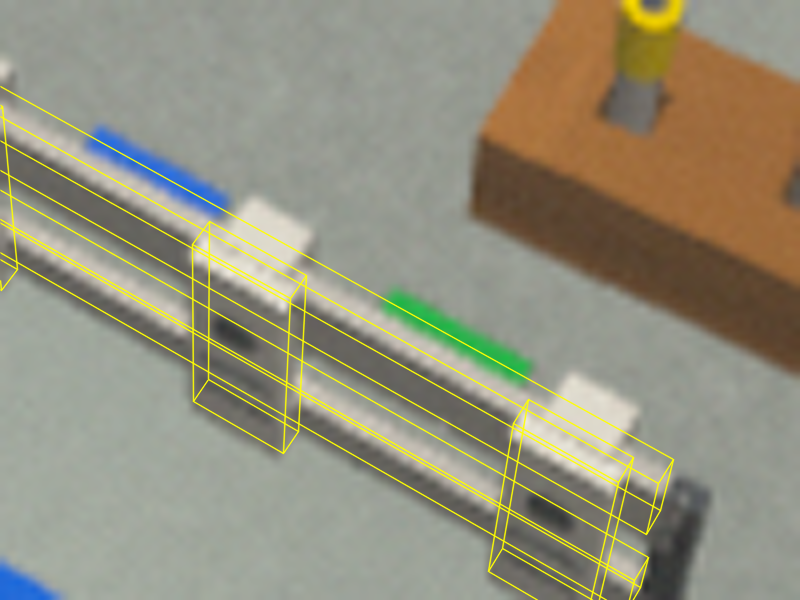

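```bash
python3 - <<'E'
from ov import *
import matplotlib
E
python3 - <<'E'
from ov import *
ims={n:cv2.imread(f"pics/{n}0.png") for n in("scene","top")}
yaw=-0.0365;c,s=np.cos(yaw),np.sin(yaw)
xs=np.arange(-14,20,1.)
for n in("top","scene"):
  g=cv2.cvtColor(ims[n],cv2.COLOR_BGR2GRAY).astype(np.float32)
  for lab,(a,b) in dict(red=(-175,-112),yel=(-80,-18),blu=(18,78),gre=(112,175)).items():
    prof=[]
    for x in xs:
        ys=np.linspace(a,b,120);P=np.c_[583.5+c*x-s*ys,9.6+s*x+c*ys,np.full(120,134)]
        q=proj(n,P).astype(np.float32);prof.append(cv2.remap(g,q[:,0].copy(),q[:,1].copy(),cv2.INTER_LINEAR).mean())
    print(n,lab,' '.join(f"{int(x)}:{p:.0f}" for x,p in zip(xs,prof)))
E
```

```text
top red -14:80 -13:84 -12:89 -11:95 -10:100 -9:101 -8:95 -7:86 -6:75 -5:65 -4:66 -3:80 -2:99 -1:117 0:132 1:141 2:143 3:141 4:137 5:131 6:125 7:118 8:115 9:115 10:116 11:116 12:116 13:116 14:117 15:117 16:117 17:117 18:118 19:118
top yel -14:137 -13:138 -12:143 -11:147 -10:145 -9:137 -8:123 -7:103 -6:83 -5:70 -4:71 -3:84 -2:102 -1:118 0:132 1:140 2:141 3:139 4:136 5:132 6:126 7:120 8:116 9:117 10:119 11:119 12:120 13:120 14:120 15:120 16:119 17:119 18:119 19:119
top blu -14:72 -13:77 -12:83 -11:90 -10:96 -9:97 -8:91 -7:80 -6:68 -5:57 -4:59 -3:76 -2:97 -1:117 0:133 1:143 2:146 3:145 4:141 5:136 6:130 7:123 8:120 9:121 10:122 11:122 12:122 13:122 14:122 15:122 16:122 17:121 18:121 19:121
top gre -14:96 -13:97 -12:104 -11:111 -10:112 -9:106 -8:96 -7:81 -6:64 -5:53 -4:57 -3:77 -2:101 -1:122 0:139 1:148 2:149 3:147 4:142 5:135 6:126 7:118 8:114 9:115 10:116 11:117 12:117 13:117 14:117 15:117 16:117 17:116 18:116 19:117
scene red -14:152 -13:152 -12:152 -11:151 -10:149 -9:146 -8:141 -7:134 -6:127 -5:123 -4:121 -3:122 -2:127 -1:137 0:150 1:166 2:180 3:188 4:191 5:189 6:184 7:172 8:152 9:128
[... 221 characters left out ...]
:180 7:166 8:142 9:118 10:105 11:102 12:102 13:102 14:102 15:103 16:103 17:104 18:106 19:110
scene blu -14:153 -13:153 -12:152 -11:150 -10:147 -9:142 -8:135 -7:128 -6:123 -5:121 -4:121 -3:123 -2:131 -1:144 0:160 1:175 2:185 3:189 4:190 5:186 6:177 7:159 8:132 9:110 10:101 11:100 12:101 13:101 14:101 15:101 16:101 17:102 18:104 19:110
scene gre -14:152 -13:152 -12:151 -11:150 -10:148 -9:144 -8:140 -7:138 -6:136 -5:135 -4:135 -3:138 -2:145 -1:156 0:170 1:183 2:189 3:190 4:189 5:184 6:172 7:149 8:122 9:105 10:100 11:100 12:100 13:100 14:101 15:101 16:101 17:103 18:106 19:113Traceback (most recent call last):
  File "<stdin>", line 2, in <module>
ModuleNotFoundError: No module named 'matplotlib'
```

Run:
```python
from h import *
go((444.8,214.6,150))
```

```text
t 1.9 tcp [194.7 593.9 242.3] F [ 0.2 -0.1  0.9] w 85.7
tool axes x,y,z rows [[-0.0, -0.0, -1.0], [0.312, 0.95, -0.0], [0.95, -0.312, 0.0]] yaw of y 71.85
shift cm now axes [  9.23  -28.253  35.584]
```

```bash
python3 -m inch '[[-9.07,0,0,0,0,0,0],[-9.08,0,0,0,0,0,0],[0,0,0,0,-3.8,2.5,0],[0,0,0,0,-3.8,2.5,0],[0,0,0,0,-3.8,2.5,0],[0,0,0,0,-3.8,2.5,0],[0,0,0,0,-3.8,2.5,0],[0,0,0,0,-3.8,2.5,0],[0,0,0,0,-3.8,2.5,0],[0,0,0,0,-3.8,2.5,0],[0,0,0,2,-3.8,2.5,0],[0,0,0,2,-3.73,2.51,0],[0,0,0,2,0,0,0],[0,0,0,0,0,0,0],[0,0,0,0,0,0,0]]' 40
python3 - <<'E'
from h import *
go((444.8,214.6,86))
cap(1)
E
```

```text
time: 3.78
tool_pos: [445.1, 215.1, 183.1]
tcp_rot: [0.391, 1.57, 0.392]
ft_force: [0.1, 0.3, 0.3]
gripper_width: 42.8
t 3.77 tcp [445.1 215.1 183.1] F [0.1 0.3 0.3] w 42.8
tool axes x,y,z rows [[0.001, 0.0, -1.0], [-0.001, 1.0, 0.0], [1.0, 0.001, 0.001]] yaw of y 90.03
shift cm now axes [ 9.707 -0.051 -0.035]
```

Run:
```python
import cv2
a=cv2.imread('pics/top1.png');b=cv2.imread('pics/scene1.png')
import numpy as np
A=cv2.resize(a[170:260,130:250],None,fx=4.4,fy=4.4,interpolation=cv2.INTER_CUBIC);B=cv2.resize(b[190:310,310:440],None,fx=3.3,fy=3.3,interpolation=cv2.INTER_CUBIC)
B=cv2.resize(B,(int(B.shape[1]*0.6),A.shape[0])) if 0 else B
cv2.imwrite('pics/v1a.png',A);cv2.imwrite('pics/v1b.png',cv2.resize(b[150:310,300:450],None,fx=3.7,fy=3.7,interpolation=cv2.INTER_CUBIC))
```

```text
(no output)
```

View pics/v1a.png

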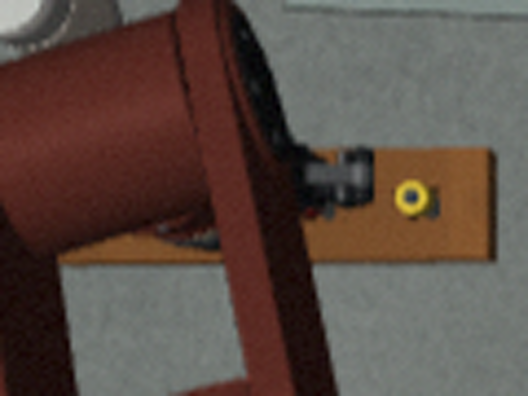

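View pics/v1b.png

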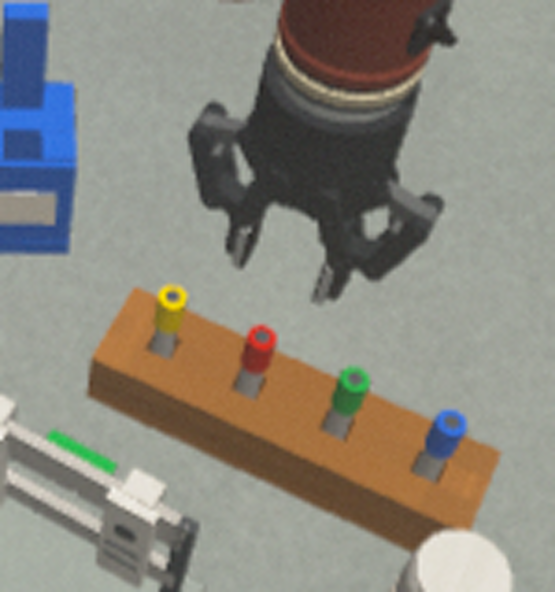

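```bash
python3 - <<'E'
from h import *
for z in(172,177,183): print(proj("scene",[445.1,215.1,z]))
E
python3 -m inch '[[0,0,0,3,0,0,0],[0,0,0,3,0,0,0],[0,0,0,2,-0.05,-0.03,0],[0,0,0,1.7,0,0,0],[0,0,0,0,0,0,0],[0,0,0,0,0,0,0]]'
python3 - <<'E'
from h import *
go((444.8,214.6,86)); cap(2)
b=cv2.imread('pics/scene2.png')
cv2.imwrite('pics/v2b.png',cv2.resize(b[170:310,300:450],None,fx=4,fy=4,interpolation=cv2.INTER_CUBIC))
E
```

```text
[[375.92671363 224.19612227]]
[[376.32150659 222.86224113]]
[[376.80007653 221.24530397]]
time: 4.62
tool_pos: [445.3, 214.5, 86.2]
tcp_rot: [0.3, 1.569, 0.3]
ft_force: [0.1, -0.8, 1.0]
gripper_width: 43.0
t 4.62 tcp [445.3 214.5  86.2] F [ 0.1 -0.8  1. ] w 43.0
tool axes x,y,z rows [[0.002, 0.001, -1.0], [-0.0, 1.0, 0.001], [1.0, 0.0, 0.002]] yaw of y 90.02
shift cm now axes [ 0.023  0.006 -0.047]
```

View pics/v2b.png

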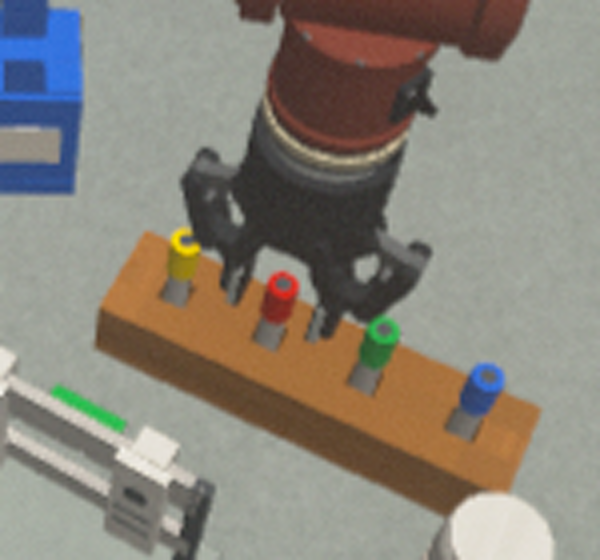

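```bash
python3 -m inch '[[0,0,0,0,0,0,-0.4],[0,0,0,0,0,0,-1],[0,0,0,0,0,0,-1],[0,0,0,0,0,0,-1],[0,0,0,0,0,0,-1],[0,0,0,-1,0,0,-1],[0,0,0,-2,0,0,-1],[0,0,0,-2,0,0,-1],[0,0,0,-3,0,0,-1],[0,0,0,-3,0,0,-1],[0,0,0,-3,0,0,-1],[0,0,0,0,0,0,-1]]' 60
python3 - <<'E'
from h import *
go((450.2+13,-239.4,230)); cap(3)
b=cv2.imread('pics/scene3.png')
cv2.imwrite('pics/v3b.png',cv2.resize(b[120:310,300:450],None,fx=3.1,fy=3.1,interpolation=cv2.INTER_CUBIC))
E
```

```text
time: 6.22
tool_pos: [446.2, 214.7, 228.0]
tcp_rot: [0.331, 1.565, 0.331]
ft_force: [0.3, -0.2, -0.5]
gripper_width: 16.3
t 6.22 tcp [446.2 214.7 228. ] F [ 0.3 -0.2 -0.5] w 16.3
tool axes x,y,z rows [[0.006, 0.002, -1.0], [0.0, 1.0, 0.002], [1.0, -0.0, 0.006]] yaw of y 90.0
shift cm now axes [ -0.279 -45.412   1.704]
```

View pics/v3b.png

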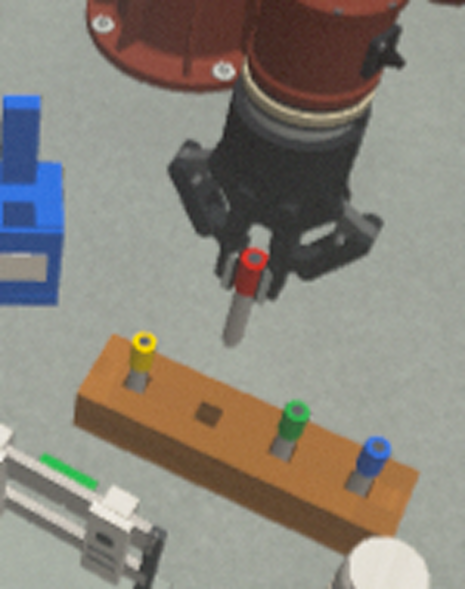

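```bash
python3 -m inch '[[0,0,0,-0.5,-4,0.2,-1],[0,0,0,0,-4,0.2,-1],[0,0,0,0,-4,0.2,-1],[0,0,0,0,-4,0.2,-1],[0,0,0,0,-4,0.2,-1],[0,0,0,0,-4,0.2,-1],[0,0,0,0,-4,0.2,-1],[0,0,0,0,-4,0.2,-1],[0,0,0,0,-4,0.1,-1],[0,0,0,0,-4,0,-1],[0,0,0,0,-3,0,-1],[0,0,0,0,-2.3,0,-1],[-3,0,0,0,0,0,-1],[0,0,0,0,0,0,-1],[0,0,0,0,0,0,-1]]'
python3 - <<'E'
from h import *
go((463.2,-238.7,230)); cap(4)
b=cv2.imread('pics/scene4.png');a=cv2.imread('pics/top4.png')
cv2.imwrite('pics/v4b.png',cv2.resize(b[70:230,150:290],None,fx=3.7,fy=3.7,interpolation=cv2.INTER_CUBIC))
cv2.imwrite('pics/v4a.png',cv2.resize(a[140:290,300:450],None,fx=3.7,fy=3.7,interpolation=cv2.INTER_CUBIC))
E
```

```text
time: 8.2
tool_pos: [461.2, -238.3, 229.5]
tcp_rot: [2.38, 1.569, 2.432]
ft_force: [-0.4, -0.3, 0.2]
gripper_width: 16.2
t 8.2 tcp [ 461.2 -238.3  229.5] F [-0.4 -0.3  0.2] w 16.2
tool axes x,y,z rows [[-0.001, 0.001, -1.0], [-0.052, 0.999, 0.001], [0.999, 0.052, -0.001]] yaw of y 92.99
shift cm now axes [-0.047 -0.05   0.2  ]
```

View pics/v4b.png

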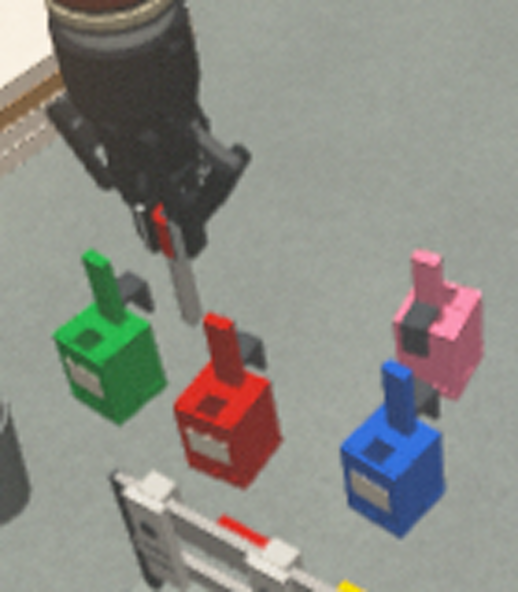

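View pics/v4a.png

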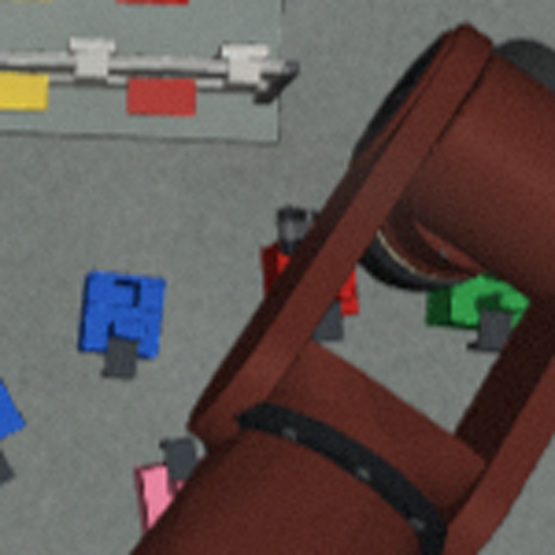

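Run:
```python
from h import *
x,y,z=461.2,-238.3,229.5
m=z-28
for d in(48,18,-48): print((proj("scene",[x,y,m+d])-[149.5,69.5])*3.7-.5)
b=cv2.imread('pics/scene4.png')
cv2.imwrite('pics/v4c.png',cv2.resize(b[115:200,165:235],None,fx=8,fy=8,interpolation=cv2.INTER_CUBIC))
for d in(48,18,-48): print((proj("scene",[x,y,m+d])-[164.5,114.5])*8-.5)
```

```text
[[167.66617835 211.45395943]]
[[176.44800822 247.23850029]]
[[194.30544868 320.00469106]]
[[243.10254778  97.7788312 ]]
[[262.09028805 175.15081144]]
[[300.70097012 332.48311581]]
```

View pics/v4c.png

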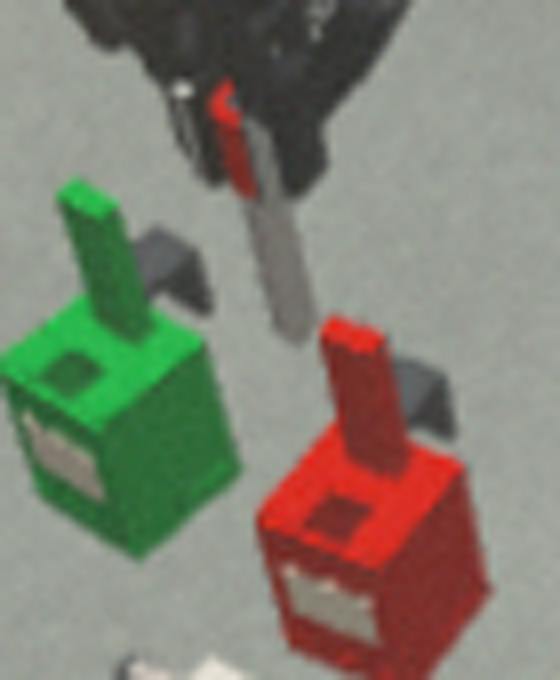

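```bash
python3 -m inch '[[0,0,0,2.5,0,0.1,-1],[0,0,0,2.5,0,0,-1],[0,0,0,2,0,0,-1],[0,0,0,0.3,0,0,-1],[0,0,0,0,0,0,-1],[0,0,0,0,0,0,-1]]'
python3 - <<'E'
from h import *
go((462,-238.7,152)); cap(5)
b=cv2.imread('pics/scene5.png')
cv2.imwrite('pics/v5c.png',cv2.resize(b[125:210,170:240],None,fx=8,fy=8,interpolation=cv2.INTER_CUBIC))
o,_=state();x,y,z=o["tool_pos"]
for d in(48,18,-48): print((proj("scene",[x,y,z-28+d])-[169.5,124.5])*8-.5)
E
```

```text
time: 9.05
tool_pos: [463.3, -239.3, 158.6]
tcp_rot: [-0.658, 1.568, -0.605]
ft_force: [0.1, -0.3, -0.2]
gripper_width: 16.8
t 9.05 tcp [ 463.3 -239.3  158.6] F [ 0.1 -0.3 -0.2] w 16.8
tool axes x,y,z rows [[0.002, -0.001, -1.0], [-0.052, 0.999, -0.001], [0.999, 0.052, 0.002]] yaw of y 93.0
shift cm now axes [ 0.662  0.069 -0.127]
[[239.99016186 197.80604843]]
[[257.06097471 266.66615774]]
[[291.92273106 407.29123368]]
```

View pics/v5c.png

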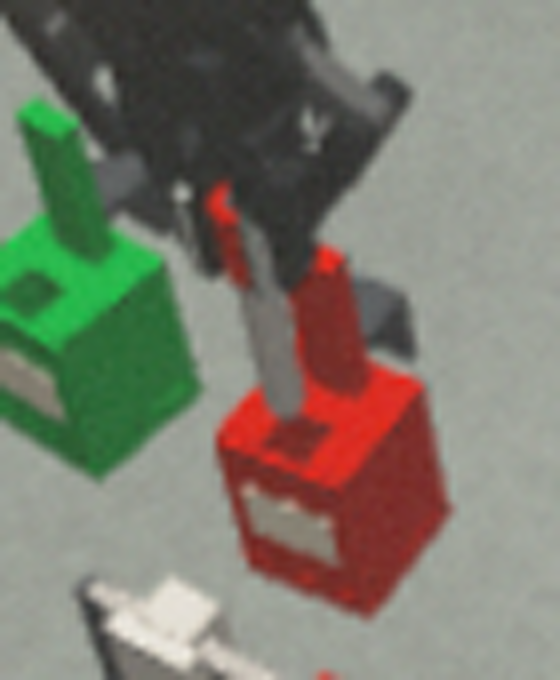

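Run:
```python
from h import *
b=imaging.camera("scene")[:,:,::-1]
cv2.imwrite('pics/v6c.png',cv2.resize(b[145:190,190:230],None,fx=16,fy=13,interpolation=cv2.INTER_NEAREST))
o,_=state();x,y,z=o["tool_pos"];print(o["tool_pos"])
f=lambda P:((proj("scene",P)-[189.5,144.5])*[16,13])
print(f([x,y,z-76]),f([x,y,z-46]))
for p,yw in(((450.2,-239.4),3.3),((450.7,-241.4),-1.1)):
    c,s=np.cos(np.radians(yw)),np.sin(np.radians(yw))
    W=[[p[0]+c*(13+i)-s*j,p[1]+s*(13+i)+c*j,70] for i,j in((0,0),(-9,-9),(-9,9),(9,9),(9,-9))];print(f(W).round(0).tolist())
```

```text
[ 463.03782298 -239.19242493  158.31461295]
[[265.90353942 402.8943092 ]] [[235.11250636 301.90389963]]
[[280.0, 445.0], [265.0, 399.0], [357.0, 430.0], [296.0, 491.0], [204.0, 459.0]]
[[264.0, 441.0], [255.0, 394.0], [341.0, 429.0], [273.0, 487.0], [186.0, 452.0]]
```

View pics/v6c.png

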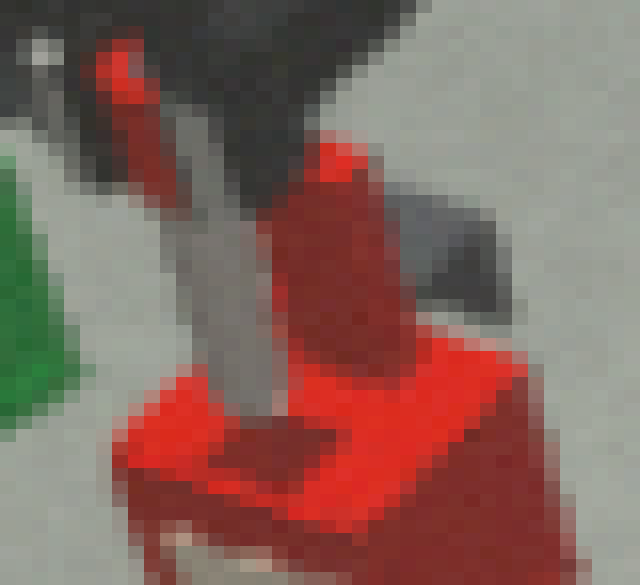

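```bash
python3 -m inch '[[0,0,0,0,0.15,-0.09,-1],[0,0,0,0.6,0,0,-1],[0,0,0,0.6,0,0,-1],[0,0,0,0.6,0,0,-1],[0,0,0,0.6,0,0,-1],[0,0,0,0,0,0,-1]]'
python3 - <<'E'
from h import *
go((462,-238.0,86)); b=imaging.camera("scene")[:,:,::-1]
cv2.imwrite('pics/v7.png',cv2.resize(b[145:190,190:230],None,fx=14,fy=13,interpolation=cv2.INTER_NEAREST))
E
```

```text
time: 9.95
tool_pos: [461.1, -237.1, 132.5]
tcp_rot: [2.377, 1.569, 2.429]
ft_force: [0.6, 0.0, -0.6]
gripper_width: 16.3
t 9.95 tcp [ 461.1 -237.1  132.5] F [ 0.6  0.  -0.6] w 16.3
tool axes x,y,z rows [[-0.001, 0.001, -1.0], [-0.052, 0.999, 0.001], [0.999, 0.052, -0.001]] yaw of y 92.99
shift cm now axes [ 4.647 -0.099  0.088]
```

View pics/v7.png

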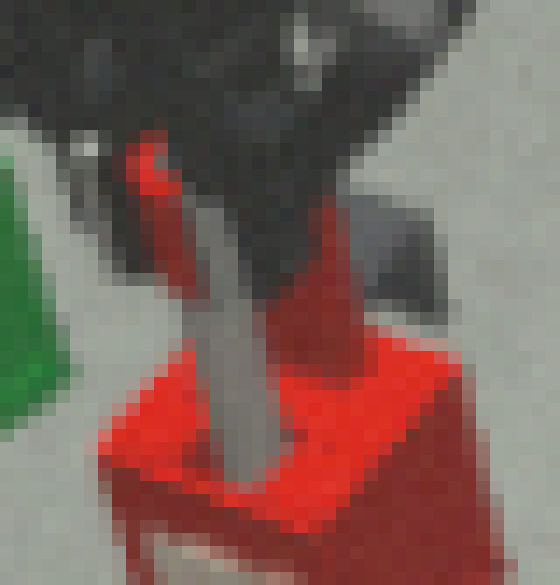

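```bash
python3 -m inch '[[0,0,0,0.8,0,0,-1],[0,0,0,0.8,0,0,-1],[0,0,0,0.8,0,0,-1],[0,0,0,0.8,0,0,-1],[0,0,0,0.6,0,0,-1],[0,0,0,0.6,0,0,-1],[0,0,0,0,0,0,-1],[0,0,0,0,0,0,-1]]'
python3 - <<'E'
from h import *
go((462,-238.0,86)); b=imaging.camera("scene")[:,:,::-1]
cv2.imwrite('pics/v8.png',cv2.resize(b[145:190,190:230],None,fx=14,fy=13,interpolation=cv2.INTER_NEAREST))
E
```

```text
time: 11.0
tool_pos: [461.5, -237.4, 89.4]
tcp_rot: [-2.984, 1.571, -2.932]
ft_force: [-0.5, 0.7, -0.2]
gripper_width: 16.0
t 11.0 tcp [ 461.5 -237.4   89.4] F [-0.5  0.7 -0.2] w 16.0
tool axes x,y,z rows [[-0.0, -0.0, -1.0], [-0.052, 0.999, -0.0], [0.999, 0.052, -0.0]] yaw of y 93.0
shift cm now axes [ 0.338 -0.062  0.052]
```

View pics/v8.png

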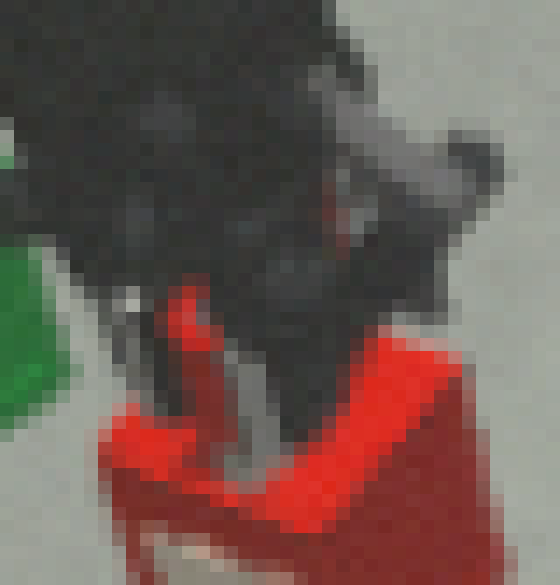

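```bash
python3 -m inch '[[0,0,0,0.2,0,0,-1],[0,0,0,0,0,0,-0.3],[0,0,0,0,0,0,-0.1],[0,0,0,0,0,0,-0.1],[0,0,0,-2,0,0,-0.1],[0,0,0,-3,0,0,-0.1],[0,0,0,-3,0,0,-0.1],[0,0,0,-1,0,-2.6,-0.1],[0,0,0,0,0,0,-0.1],[0,0,0,0,0,0,-0.1]]'
python3 - <<'E'
from h import *
go((437.2,-240.1,180)); cap(9)
b=cv2.imread('pics/scene9.png')
cv2.imwrite('pics/v9.png',cv2.resize(b[125:200,175:245],None,fx=8,fy=8,interpolation=cv2.INTER_CUBIC))
E
```

```text
time: 12.3
tool_pos: [435.7, -238.6, 177.0]
tcp_rot: [0.759, 1.57, 0.811]
ft_force: [-0.9, 0.3, -0.7]
gripper_width: 38.4
t 12.3 tcp [ 435.7 -238.6  177. ] F [-0.9  0.3 -0.7] w 38.4
tool axes x,y,z rows [[0.0, 0.0, -1.0], [-0.052, 0.999, 0.0], [0.999, 0.052, 0.0]] yaw of y 92.98
shift cm now axes [-0.304 -0.154  0.147]
```

View pics/v9.png

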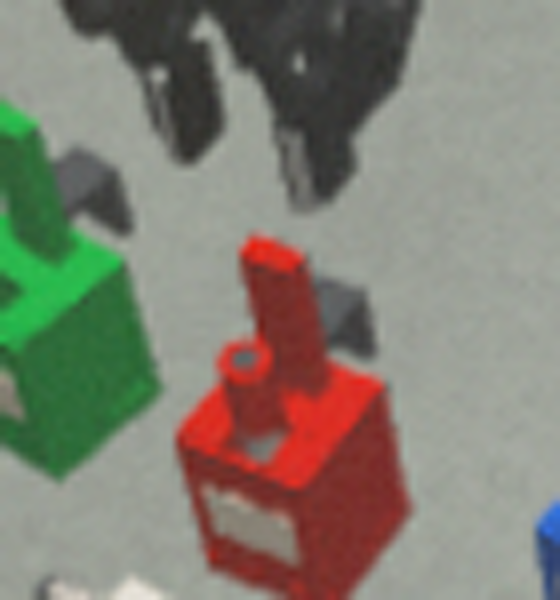

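```bash
python3 -m inch '[[0,0,0,2.5,0,0,-0.1],[0,0,0,2,0,0,-0.1],[0,0,0,1.2,0,0,-0.1],[0,0,0,0.5,0,0,-0.1],[0,0,0,0,0,0,-0.1],[0,0,0,0,0,0,-0.1]]' 100
python3 - <<'E'
from h import *
go((435.7,-238.8,115)); cap(10)
b=cv2.imread('pics/scene10.png')
cv2.imwrite('pics/v10.png',cv2.resize(b[125:200,175:245],None,fx=8,fy=8,interpolation=cv2.INTER_CUBIC))
E
```

```text
time: 13.15
tool_pos: [436.1, -239.2, 116.1]
tcp_rot: [-0.693, 1.569, -0.641]
ft_force: [0.7, -1.9, -0.8]
gripper_width: 38.8
t 13.15 tcp [ 436.1 -239.2  116.1] F [ 0.7 -1.9 -0.8] w 38.8
tool axes x,y,z rows [[0.001, -0.001, -1.0], [-0.052, 0.999, -0.001], [0.999, 0.052, 0.001]] yaw of y 93.0
shift cm now axes [ 0.111  0.039 -0.042]
```

View pics/v10.png

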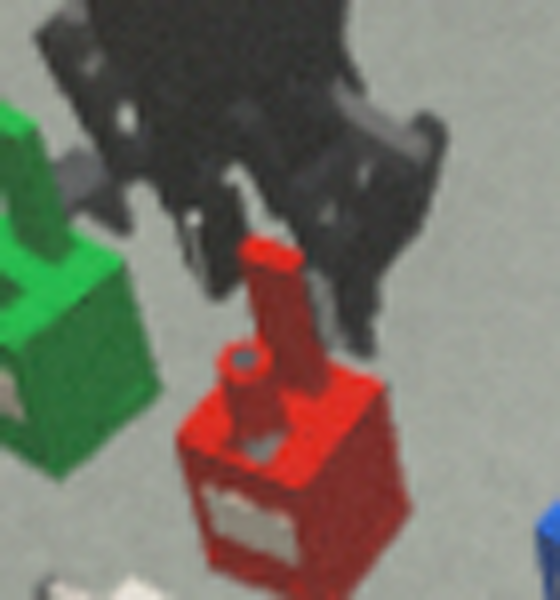

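```bash
python3 -m inch '[[0,0,0,0,0,0,-1],[0,0,0,0,0,0,-1],[0,0,0,0,0,0,-1],[0,0,0,0,0,0,-1],[0,0,0,0,0,0,-1],[0,0,0,-1,0,0,-1],[0,0,0,-2.5,0,0,-1],[0,0,0,-3,0,0,-1],[0,0,0,-3,0,0,-1],[0,0,0,-3,0,0,-1],[0,0,0,-3,0,0,-1],[0,0,0,-0.5,0,0,-1],[2.6,0,0,0,0,0,-1],[2.5,0,0,0,0,0,-1],[0,0,0,0,0,0,-1],[0,0,0,0,0,0,-1]]' 100
python3 - <<'E'
from h import *
go((600.1,-135.5,276)); cap(11)
b=cv2.imread('pics/scene11.png')
cv2.imwrite('pics/v11.png',cv2.resize(b[60:240,120:300],None,fx=3.3,fy=3.3,interpolation=cv2.INTER_CUBIC))
E
```

```text
time: 15.25
tool_pos: [435.0, -238.2, 274.0]
tcp_rot: [2.474, 1.568, 2.438]
ft_force: [0.2, 0.6, -2.6]
gripper_width: 17.9
t 15.25 tcp [ 435.  -238.2  274. ] F [ 0.2  0.6 -2.6] w 17.9
tool axes x,y,z rows [[-0.002, 0.002, -1.0], [0.036, 0.999, 0.002], [0.999, -0.036, -0.002]] yaw of y 87.94
shift cm now axes [-0.217 10.862 16.134]
```

View pics/v11.png

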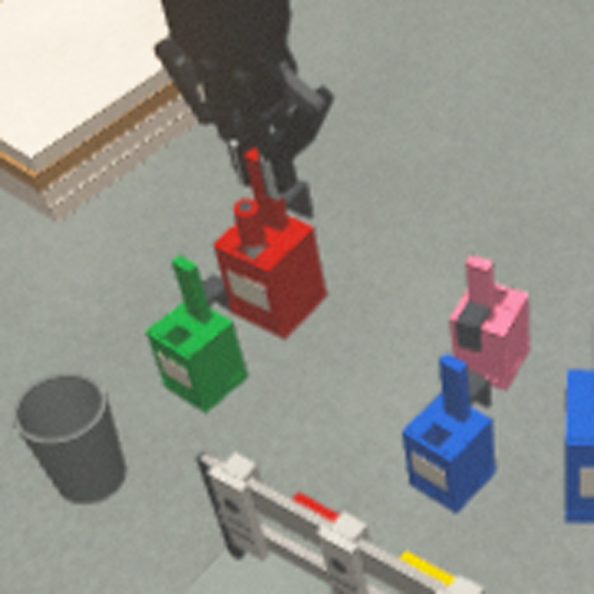

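```bash
python3 -m inch '[[0,0,0,0,2.2,2.2,-1],[0,0,0,0,2.2,3,-1],[0,0,0,0,2.2,3,-1],[0,0,0,0,2.2,3,-1],[0,0,0,0,2.1,3,-1],[0,0,0,0,0,1.9,-1],[0,0,0,0,0,0,-1],[0,0,0,0,0,0,-1],[0,0,0,0,0,0,-1]]'
python3 - <<'E'
from h import *
from fit import *
go((600.1,-135.5,276)); ims=cap(12)
b=cv2.imread('pics/scene12.png');a=cv2.imread('pics/top12.png')
cv2.imwrite('pics/v12.png',cv2.resize(b[100:290,120:300],None,fx=3.1,fy=3.1,interpolation=cv2.INTER_CUBIC))
cv2.imwrite('pics/v12a.png',cv2.resize(a[90:210,280:430],None,fx=4,fy=4,interpolation=cv2.INTER_CUBIC))
E
```

```text
time: 16.48
tool_pos: [599.6, -136.0, 275.2]
tcp_rot: [2.979, 1.57, 2.942]
ft_force: [-1.1, 0.0, -2.7]
gripper_width: 17.8
t 16.48 tcp [ 599.6 -136.   275.2] F [-1.1  0.  -2.7] w 17.8
tool axes x,y,z rows [[-0.001, 0.0, -1.0], [0.037, 0.999, 0.0], [0.999, -0.037, -0.001]] yaw of y 87.86
shift cm now axes [-0.078  0.053  0.046]
```

View pics/v12.png

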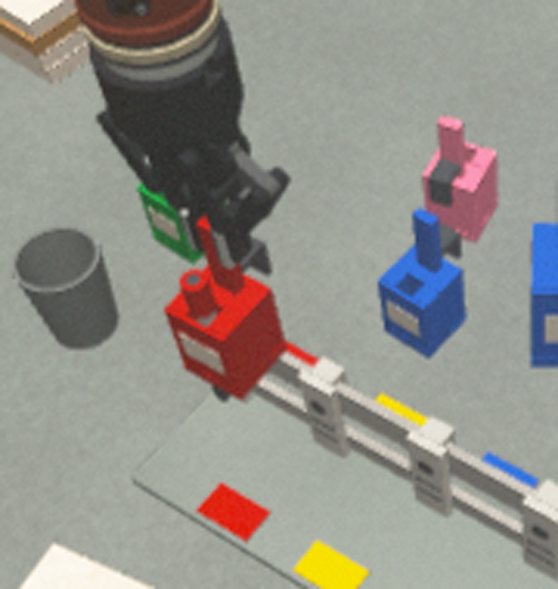

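View pics/v12a.png

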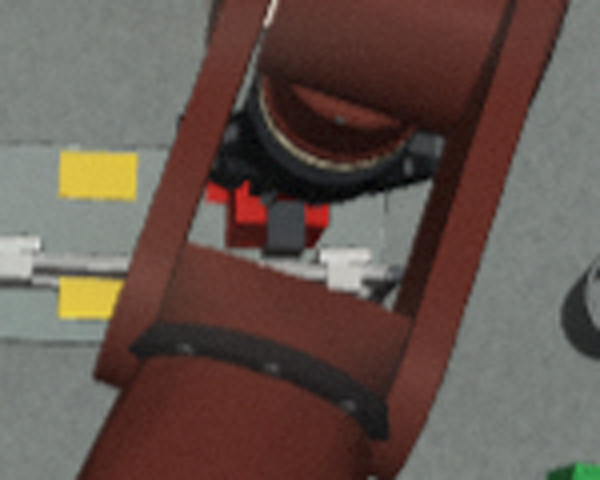

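```bash
cat > chk.py <<'E'
from ov import *
import sys
def chk(im,tcp,yaw,dz,roi,sc,name):
    c,s=np.cos(yaw),np.sin(yaw);mid=(tcp[0]+13*c,tcp[1]+13*s,tcp[2]-dz,yaw)
    HK=box(-38,-26,-10,10,-6,18)
    rp=(587.4,9.2,0,-0.0365)
    items=[(BODY,mid),(TAB,mid),(HK,mid),(box(-4,4,-215,215,104,134),rp)]
    draw(im,"scene",items,roi,sc,name)
E
python3 - <<'E'
from chk import *
im=cv2.imread("pics/scene12.png")[:,:,::-1].copy()
chk(im,(600.0,-135.6,275.5),np.radians(-2.1),50,(165,155,255,235),8,"c12")
E
```

```text
(no output)
```

View pics/c12.png

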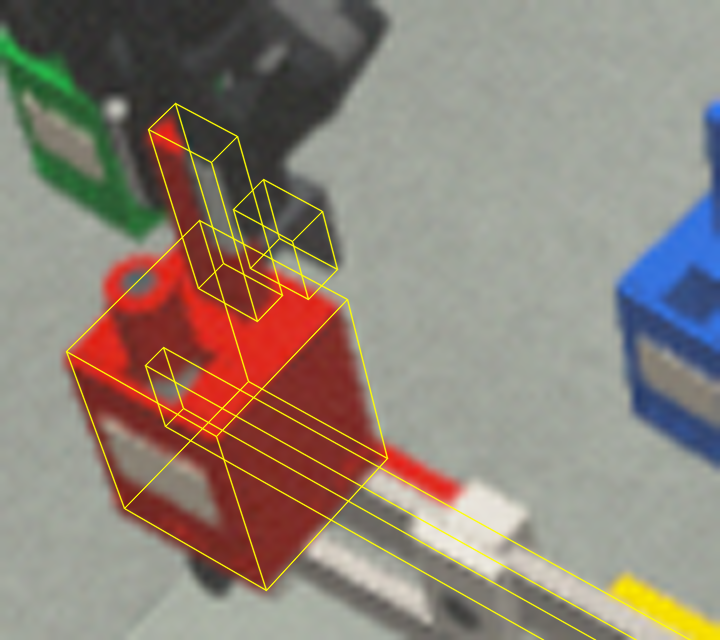

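Run:
```python
from chk import *
im=cv2.imread("pics/scene12.png")[:,:,::-1].copy()
chk(im,(600.0,-135.6,275.5),np.radians(-2.1),50,(205,205,265,250),13,"c12b")
```

```text
(no output)
```

View pics/c12b.png

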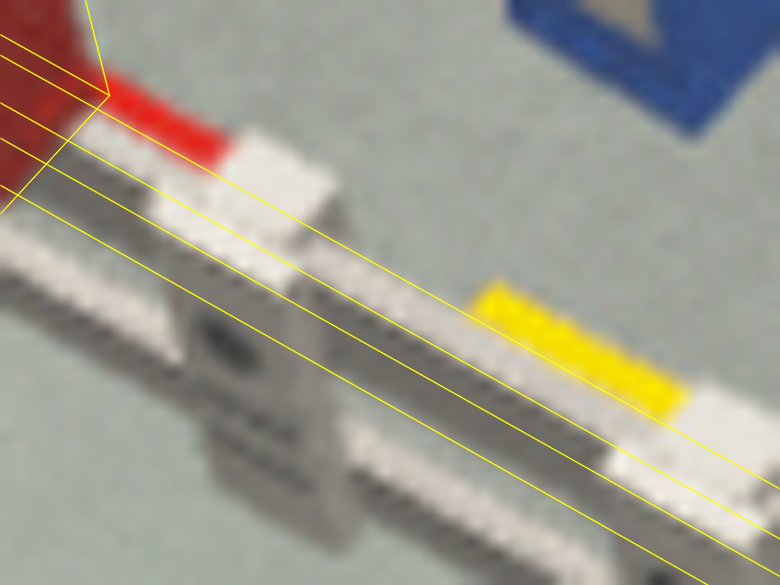

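```bash
cat > bfit.py <<'E'
from fit import *
import scipy.optimize as so
COL=box(13-10,13+10,-10,10,4,42)
def bfit(im,c,pose0,n="scene",mask_extra=None):
    x,y,z,yaw=pose0;q=proj(n,[x,y,z])[0];r=32;roi=(int(q[0]-r),int(q[1]-r),int(q[0]+r),int(q[1]+r))
    m=colmask(im,c)[roi[1]:roi[3],roi[0]:roi[2]].astype(np.uint8)
    k,l,st,cen=cv2.connectedComponentsWithStats(m);best=1+np.argmax(st[1:,4]);mm=(l==best).astype(np.uint8)
    cn,_=cv2.findContours(mm,cv2.RETR_EXTERNAL,cv2.CHAIN_APPROX_NONE);f=np.zeros_like(mm);cv2.drawContours(f,cn,-1,1,-1)
    f=cv2.morphologyEx(f,cv2.MORPH_CLOSE,np.ones((3,3))).astype(np.float32)
    dc=cv2.dilate(render(n,[TAB,COL,HOOK],pose0,roi),np.ones((5,5)));w0=1-dc
    # make body interior still count
    def cost(v):
        a=render(n,[BODY],(v[0],v[1],z,yaw),roi);return (w0*np.abs(a-f)).sum()
    v=np.array([x,y]);
    o=so.minimize(cost,v,method="Nelder-Mead",options=dict(initial_simplex=np.vstack([v,v+[4,0],v+[0,4]]),xatol=.02,fatol=.02))
    print(c,n,"body mid",o.x.round(2),"cost",o.fun.round(1),"-> hook",(o.x-32*np.array([np.cos(yaw),np.sin(yaw)])).round(2))
    return o.x
E
python3 - <<'E'
from bfit import *
im=cv2.imread("pics/scene12.png")[:,:,::-1].copy();yw=np.radians(-2.1)
for dz in(48,50,52): bfit(im,"red",(613,-136.1,275.5-dz,yw))
E
```

```text
red scene body mid [ 614.21 -136.79] cost 179.2 -> hook [ 582.23 -135.62]
red scene body mid [ 613.21 -137.97] cost 177.0 -> hook [ 581.24 -136.79]
red scene body mid [ 612.16 -139.06] cost 174.2 -> hook [ 580.18 -137.89]
```

```bash
python3 -m inch '[[0,0,0,1.5,0.03,0.08,-1],[0,0,0,1.5,0,0,-1],[0,0,0,1.5,0,0,-1],[0,0,0,1.5,0,0,-1],[0,0,0,1,0,0,-1],[0,0,0,0,0,0,-1],[0,0,0,0,0,0,-1]]'
python3 - <<'E'
from chk import *
go((600.9,-135.5,200)); im=imaging.camera("scene");cv2.imwrite("pics/s13.png",im[:,:,::-1])
chk(im,(600.8,-135.6,205),np.radians(-2.1),50,(175,170,265,245),8,"c13")
draw(im,"scene",[],(175,170,265,245),8,"c13r")
E
```

```text
time: 17.45
tool_pos: [601.7, -135.6, 205.9]
tcp_rot: [-0.325, 1.57, -0.361]
ft_force: [-0.4, -0.1, -1.3]
gripper_width: 17.8
t 17.45 tcp [ 601.7 -135.6  205.9] F [-0.4 -0.1 -1.3] w 17.8
tool axes x,y,z rows [[0.001, -0.0, -1.0], [0.037, 0.999, -0.0], [0.999, -0.037, 0.001]] yaw of y 87.9
shift cm now axes [ 0.589  0.008 -0.08 ]
```

View pics/c13.png

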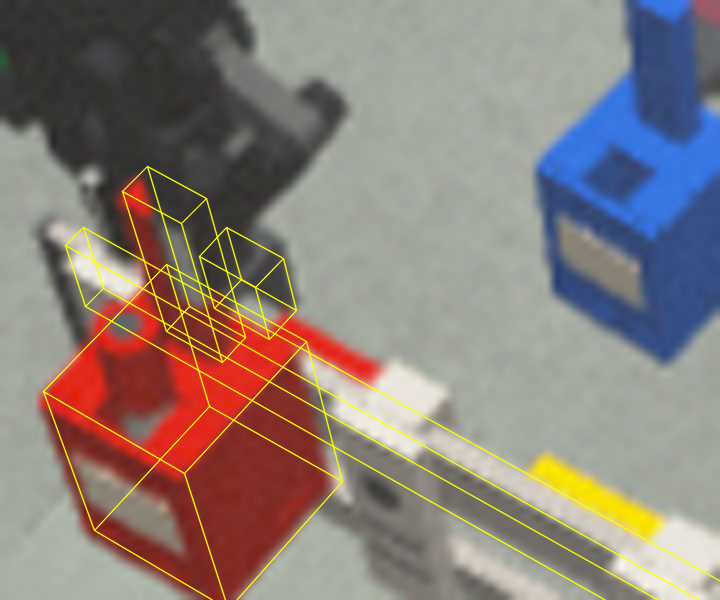

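View pics/c13r.png

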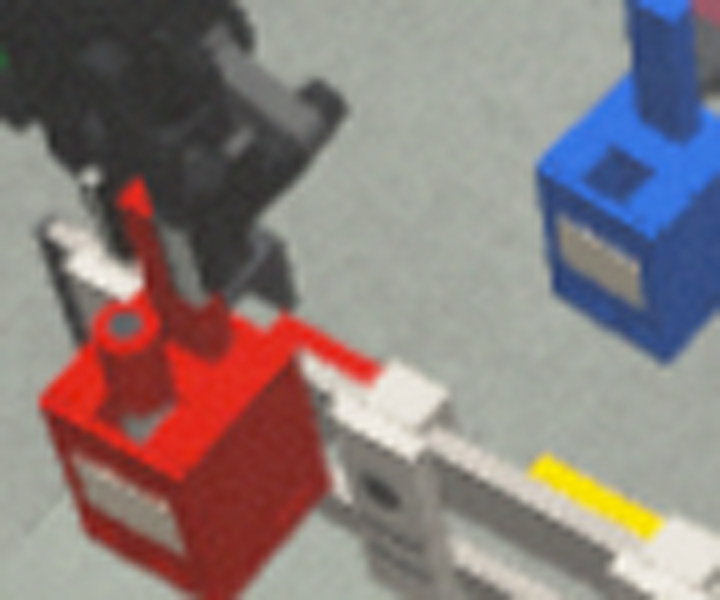

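```bash
python3 -m inch '[[0,0,0,0.5,0,0,-1],[0,0,0,0.5,0,0,-1],[0,0,0,0.5,0,0,-1],[0,0,0,0.3,0,0,-1],[0,0,0,0,0,0,-1],[0,0,0,0,0,0,-1]]'
python3 - <<'E'
from chk import *
go((600.9,-135.5,166)); im=imaging.camera("scene");cv2.imwrite("pics/s14.png",im[:,:,::-1])
draw(im,"scene",[],(175,170,265,245),8,"c14r")
draw(imaging.camera("top"),"top",[],(285,90,410,185),6,"c14t")
E
```

```text
time: 18.25
tool_pos: [601.0, -135.4, 187.2]
tcp_rot: [2.957, 1.57, 2.921]
ft_force: [-1.3, -0.0, -1.7]
gripper_width: 17.5
t 18.25 tcp [ 601.  -135.4  187.2] F [-1.3 -0.  -1.7] w 17.5
tool axes x,y,z rows [[-0.001, 0.0, -1.0], [0.037, 0.999, 0.0], [0.999, -0.037, -0.001]] yaw of y 87.9
shift cm now axes [ 2.118 -0.013 -0.007]
```

View pics/c14r.png

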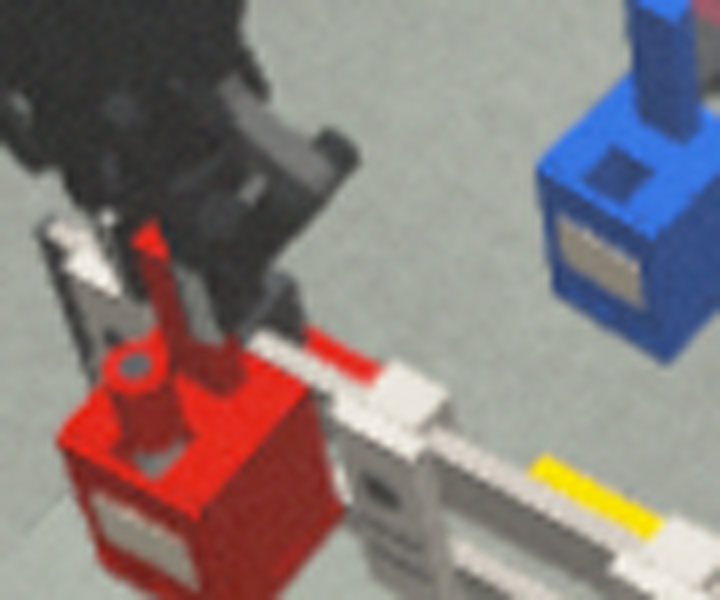

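View pics/c14t.png

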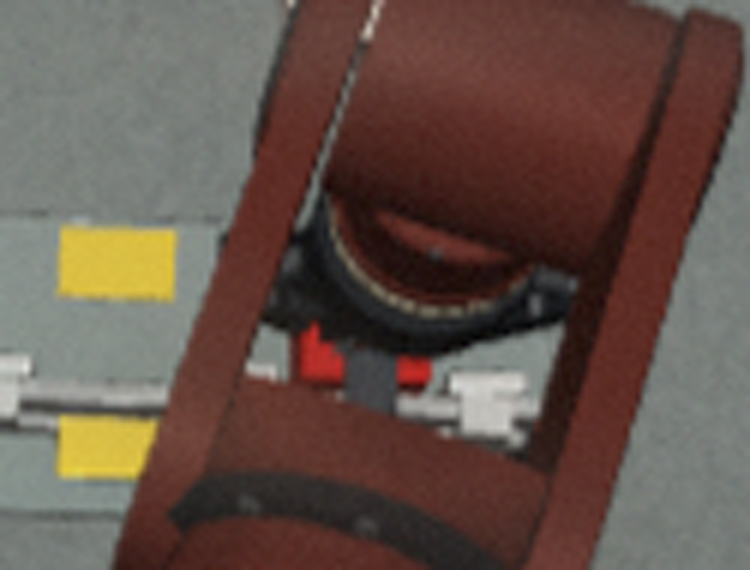

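```bash
python3 -m inch '[[0,0,0,0.5,0,0,-1],[0,0,0,0.5,0,0,-1],[0,0,0,0.4,0,0,-1],[0,0,0,0.3,0,0,-1],[0,0,0,0.2,0,0,-1],[0,0,0,0,0,0,-1]]'
python3 - <<'E'
from chk import *
go((600.9,-135.5,166)); im=imaging.camera("scene");cv2.imwrite("pics/s15.png",im[:,:,::-1])
draw(im,"scene",[],(175,170,265,245),8,"c15r")
E
```

```text
time: 19.1
tool_pos: [600.9, -135.4, 167.8]
tcp_rot: [2.932, 1.57, 2.895]
ft_force: [-2.1, -0.2, -4.5]
gripper_width: 17.8
t 19.1 tcp [ 600.9 -135.4  167.8] F [-2.1 -0.2 -4.5] w 17.8
tool axes x,y,z rows [[-0.001, 0.0, -1.0], [0.037, 0.999, 0.0], [0.999, -0.037, -0.001]] yaw of y 87.9
shift cm now axes [ 0.182 -0.01  -0.002]
```

View pics/c15r.png

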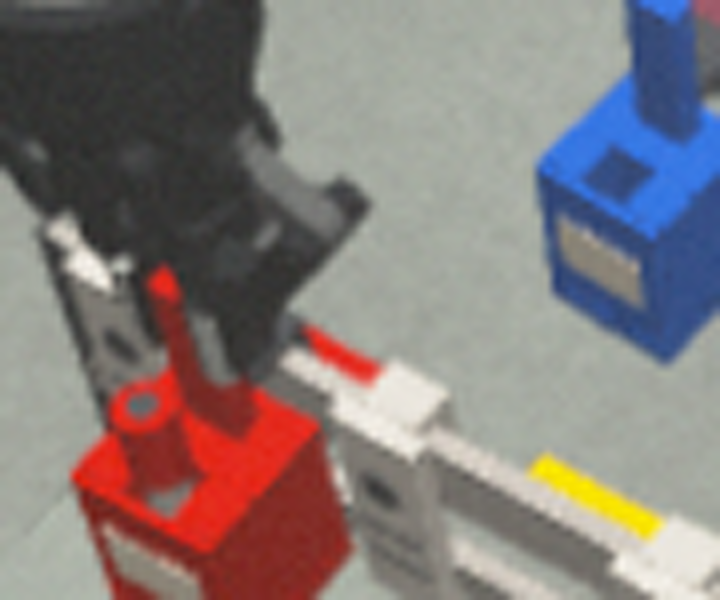

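```bash
python3 -m inch '[[0,0,0,0.2,0,0,-1],[0,0,0,0,0,0,-1],[0,0,0,0,0,0,-1]]'
python3 - <<'E'
from h import *
go((600.9,-135.5,166))
E
python3 -m inch '[[0,0,0,0,0,0,-0.5],[0,0,0,0,0,0,-0.2],[0,0,0,0,0,0,-0.2],[0,0,0,0,0,0,-0.2],[0,0,0,-1,0,0,-0.2],[0,0,0,-2,0,0,-0.2],[0,0,0,-3,0,0,-0.2],[0,0,0,-3,0,0,-0.2],[0,0,0,0,0,-3,-0.2],[0,0,0,0,0,-4,-0.2],[0,0,0,0,0,-4,-0.2],[0,0,0,0,0,-4,-0.2],[0,0,0,0,0,0,-0.2],[0,0,0,0,0,0,-0.2]]'
python3 - <<'E'
from chk import *
go(); ims=cap(16);draw(ims["scene"],"scene",[],(165,170,275,255),7,"c16r");draw(ims["top"],"top",[],(285,100,410,235),4,"c16t")
E
```

```text
time: 19.52
tool_pos: [601.0, -135.5, 166.2]
tcp_rot: [3.135, 1.57, 3.098]
ft_force: [-2.3, 0.3, -1.6]
gripper_width: 17.6
t 19.52 tcp [ 601.  -135.5  166.2] F [-2.3  0.3 -1.6] w 17.6
tool axes x,y,z rows [[-0.001, 0.0, -1.0], [0.037, 0.999, 0.0], [0.999, -0.037, -0.001]] yaw of y 87.9
shift cm now axes [ 0.017 -0.004 -0.008]
time: 21.28
tool_pos: [452.5, -130.4, 258.1]
tcp_rot: [-0.337, 1.567, -0.374]
ft_force: [1.4, 0.3, -0.5]
gripper_width: 34.3
t 21.27 tcp [ 452.5 -130.4  258.1] F [ 1.4  0.3 -0.5] w 34.3
tool axes x,y,z rows [[0.003, -0.001, -1.0], [0.037, 0.999, -0.001], [0.999, -0.037, 0.004]] yaw of y 87.89
```

View pics/c16r.png

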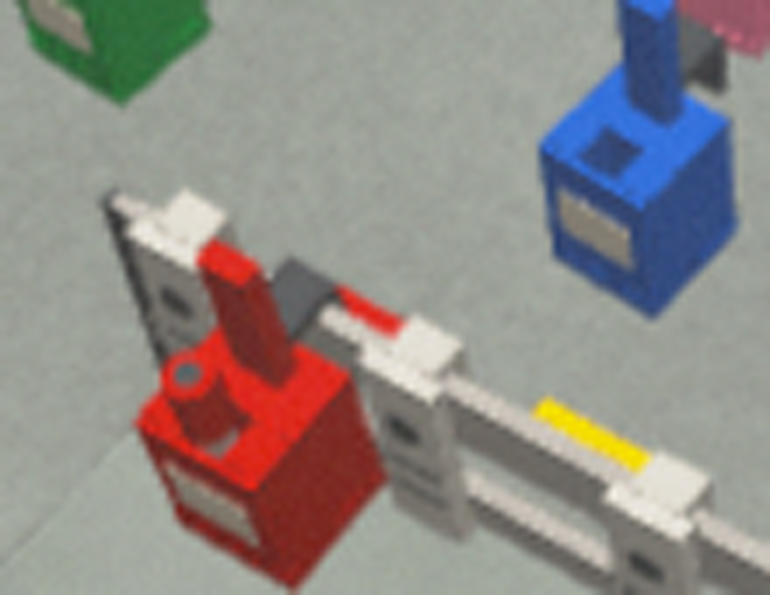

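View pics/c16t.png

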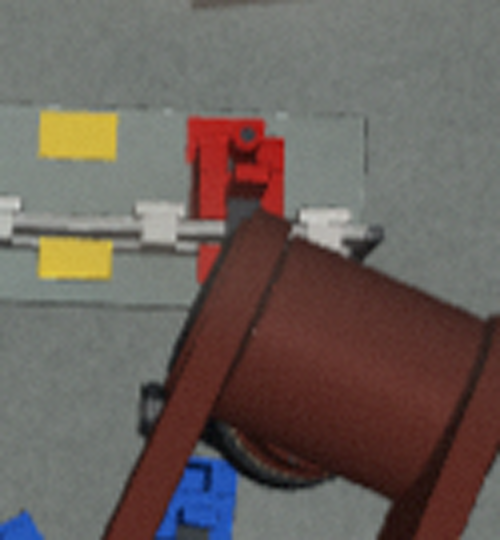

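Run:
```python
from chk import *
im=cv2.imread("pics/scene16.png")[:,:,::-1].copy()
chk(im,(601.5,-135.6,166),np.radians(-2.1),50,(165,170,275,255),7,"c16o")
```

```text
(no output)
```

View pics/c16o.png

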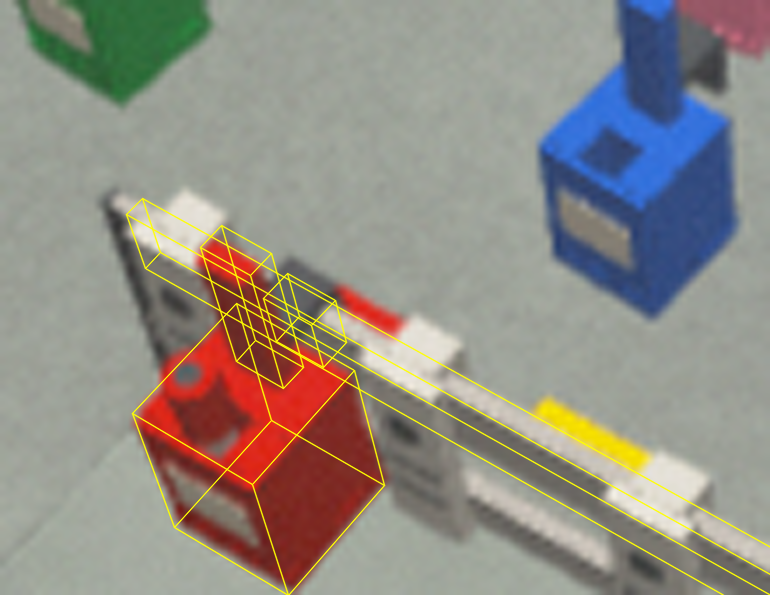

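```bash
cat > blk.py <<'E'
from h import *
def blkdiff(ims):
    for n,r in(("top",(135,195,250,240)),("scene",(320,220,440,300))):
        a=cv2.imread(f"pics/{n}0.png",0)[r[1]:r[3],r[0]:r[2]].astype(float);b=cv2.cvtColor(ims[n],cv2.COLOR_RGB2GRAY)[r[1]:r[3],r[0]:r[2]].astype(float)
        print(n,"blk mean abs diff",np.abs(a-b).mean().round(2),cv2.phaseCorrelate(a,b,cv2.createHanningWindow(a.shape[::-1],cv2.CV_64F)))
E
python3 - <<'E'
from blk import *
ims={n:cv2.imread(f"pics/{n}16.png")[:,:,::-1].copy() for n in("scene","top")};blkdiff(ims)
E
```

```text
top blk mean abs diff 11.51 ((-0.4158280570659798, 0.3204875641090581), 0.6787089451005349)
scene blk mean abs diff 6.99 ((0.0007165951579821694, 0.052712302714432724), 0.482257944895588)
```

Run:
```python
from ov import *
for n in("top","scene"):
    im=cv2.imread(f"pics/{n}16.png")[:,:,::-1].copy()
    draw(im,n,[(box(-32,32,-126,126,0,50),(445,244,0,0.012))],(120,180,260,250) if n=="top" else (310,210,450,300),5.7,"b16"+n)
```

```text
(no output)
```

View pics/b16top.png

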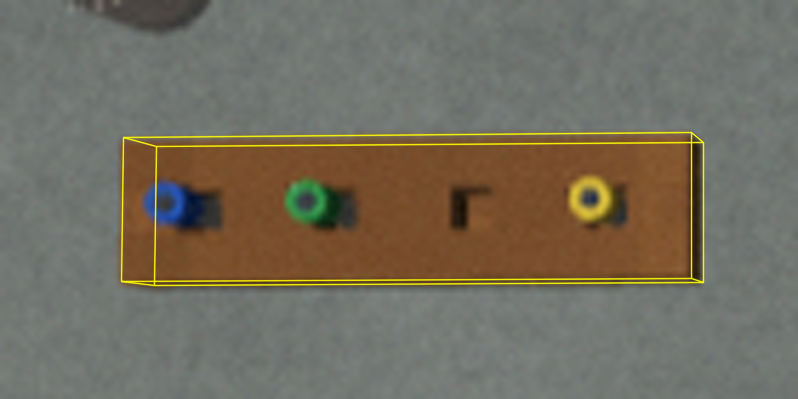

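View pics/b16scene.png

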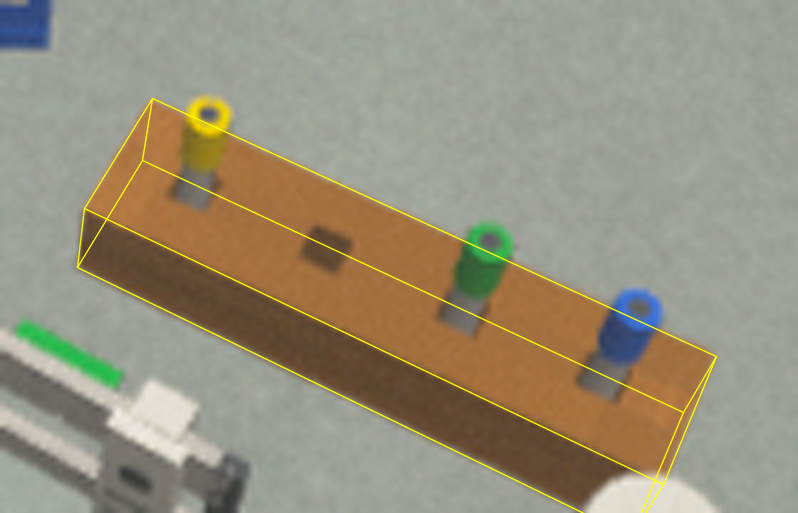

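```bash
python3 -m inch '[[-2.1,0,0,0,0,0,-0.1],[0,0,0,0,4,0,-0.1],[0,0,0,0,4,0,-0.1],[0,0,0,0,4,-0.1,-0.1],[0,0,0,0,4,-0.1,-0.1],[0,0,0,0,4,-0.1,-0.1],[0,0,0,0,4,-0.1,-0.1],[0,0,0,0,4,-0.1,-0.1],[0,0,0,0,4,-0.1,-0.1],[0,0,0,0,4,-0.1,0],[0,0,0,1.5,3.5,-0.1,0],[0,0,0,2,1,0,0],[0,0,0,3,0,0,0],[0,0,0,3,0,0,0],[0,0,0,0,0,0,0],[0,0,0,0,0,0,0]]' 60
python3 - <<'E'
from h import *
go((443.8,274.4,86))
E
```

```text
time: 23.38
tool_pos: [444.2, 275.5, 162.2]
tcp_rot: [0.404, 1.57, 0.405]
ft_force: [0.1, 0.2, 0.8]
gripper_width: 42.8
t 23.38 tcp [444.2 275.5 162.2] F [0.1 0.2 0.8] w 42.8
tool axes x,y,z rows [[0.001, 0.0, -1.0], [-0.001, 1.0, 0.0], [1.0, 0.001, 0.001]] yaw of y 90.03
shift cm now axes [ 7.62  -0.115 -0.049]
```

```bash
python3 -m inch '[[0,0,0,3,-0.1,-0.04,0],[0,0,0,2.6,0,0,0],[0,0,0,2,0,0,0],[0,0,0,0,0,0,0],[0,0,0,0,0,0,0]]'
python3 - <<'E'
from chk import *
go((443.8,274.4,86));im=imaging.camera("scene");draw(im,"scene",[],(310,170,450,300),4.5,"c17")
E
```

```text
time: 24.0
tool_pos: [444.5, 274.7, 87.2]
tcp_rot: [0.418, 1.567, 0.418]
ft_force: [-0.5, -0.0, 0.4]
gripper_width: 42.7
t 24.0 tcp [444.5 274.7  87.2] F [-0.5 -0.   0.4] w 42.7
tool axes x,y,z rows [[0.003, 0.001, -1.0], [-0.0, 1.0, 0.001], [1.0, 0.0, 0.003]] yaw of y 90.0
shift cm now axes [ 0.122 -0.032 -0.072]
```

View pics/c17.png

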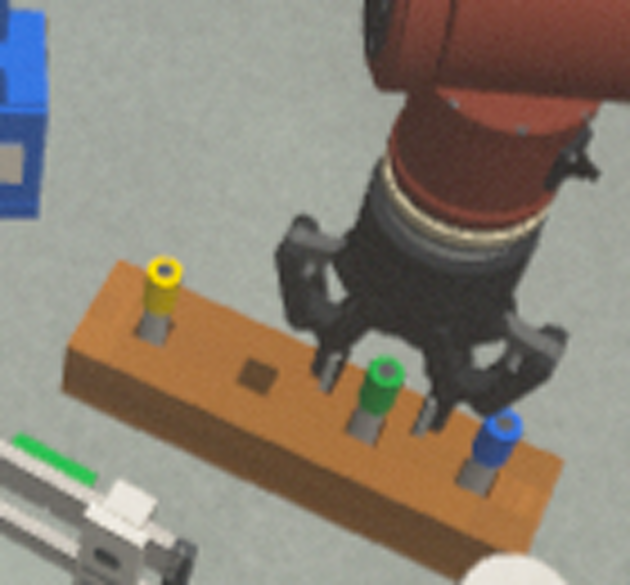

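```bash
python3 -m inch '[[0,0,0,0,0,0,-0.4],[0,0,0,0,0,0,-1],[0,0,0,0,0,0,-1],[0,0,0,0,0,0,-1],[0,0,0,0,0,0,-1],[0,0,0,-1,0,0,-1],[0,0,0,-2,0,0,-1],[0,0,0,-2,0,0,-1],[0,0,0,-3,0,0,-1],[0,0,0,-3,0,0,-1],[0,0,0,-3.5,0,0,-1],[0,0,0,0,-2,0,-1],[0,0,0,0,-4,0,-1],[0,0,0,0,-4,0,-1],[0,0,0,0,-4,0.1,-1],[0,0,0,0,-4,0.1,-1],[0,0,0,0,-4,0.1,-1],[0,0,0,0,-4,0.1,-1],[0,0,0,0,-4,0.1,-1],[0,0,0,0,-4,0.1,-1]]' 60 && python3 -m inch '[[0,0,0,0,-4,0.1,-1],[0,0,0,0,-4,0.1,-1],[0,0,0,0,-4,0.1,-1],[0,0,0,0,-4,0.1,-1],[0,0,0,0,-4,0.1,-1],[0,0,0,0,-4,0.1,-1],[0,0,0,0,-4,0.1,-1],[4,0,0,0,-0.5,0,-1],[4,0,0,0,0,0,-1],[0,0,0,0,0,0,-1],[0,0,0,0,0,0,-1]]'
python3 - <<'E'
from chk import *
go((457,-354.3,160));ims=cap(18);im=ims["scene"];draw(im,"scene",[],(120,70,240,200),4.5,"c18")
E
```

```text
time: 26.55
tool_pos: [447.0, -67.5, 228.4]
tcp_rot: [2.926, 1.568, 2.926]
ft_force: [0.3, -0.1, -0.3]
gripper_width: 16.4
time: 27.92
tool_pos: [455.0, -350.6, 229.2]
tcp_rot: [2.557, 1.569, 2.418]
ft_force: [-1.1, -0.3, -0.1]
gripper_width: 16.4
t 27.93 tcp [ 455.  -350.6  229.2] F [-1.1 -0.3 -0.1] w 16.4
tool axes x,y,z rows [[-0.001, 0.001, -1.0], [0.138, 0.99, 0.001], [0.99, -0.138, -0.002]] yaw of y 82.04
shift cm now axes [ 6.921 -0.346  0.26 ]
```

View pics/c18.png

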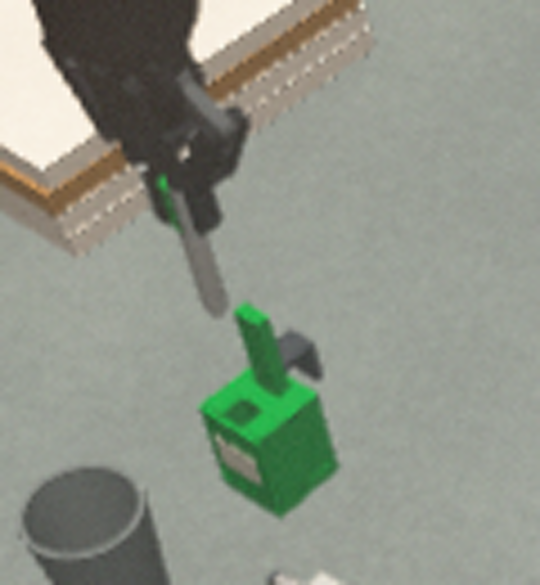

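```bash
python3 -m inch '[[0,0,0,2.5,-0.35,0.26,-1],[0,0,0,2.5,0,0,-1],[0,0,0,2.2,0,0,-1],[0,0,0,0,0,0,-1],[0,0,0,0,0,0,-1]]'
python3 - <<'E'
from chk import *
go((457,-354.3,86));im=imaging.camera("scene");cv2.imwrite("pics/s19.png",im[:,:,::-1])
cv2.imwrite('pics/v19.png',cv2.resize(im[127:172,155:195],None,fx=14,fy=13,interpolation=cv2.INTER_NEAREST)[:,:,::-1])
o,_=state();x,y,z=o["tool_pos"];f=lambda P:((proj("scene",P)-[154.5,126.5])*[14,13])
print(f([x,y,z-76]),f([x,y,z-46]))
for p,yw in(((445.4,-353.6),-8),):
    c,s=np.cos(np.radians(yw)),np.sin(np.radians(yw))
    W=[[p[0]+c*(13+i)-s*j,p[1]+s*(13+i)+c*j,70] for i,j in((0,0),(-9,-9),(-9,9),(9,9),(9,-9))];print(f(W).round(0).tolist())
E
```

```text
time: 28.65
tool_pos: [458.5, -355.1, 159.2]
tcp_rot: [-0.659, 1.569, -0.798]
ft_force: [-0.3, -0.1, -1.2]
gripper_width: 16.4
t 28.65 tcp [ 458.5 -355.1  159.2] F [-0.3 -0.1 -1.2] w 16.4
tool axes x,y,z rows [[0.001, -0.001, -1.0], [0.139, 0.99, -0.001], [0.99, -0.139, 0.001]] yaw of y 82.03
shift cm now axes [ 7.324  0.064 -0.167]
[[249.32244006 403.14007663]] [[212.75719425 300.24950613]]
[[267.0, 447.0], [270.0, 403.0], [334.0, 442.0], [264.0, 492.0], [201.0, 453.0]]
```

View pics/v19.png

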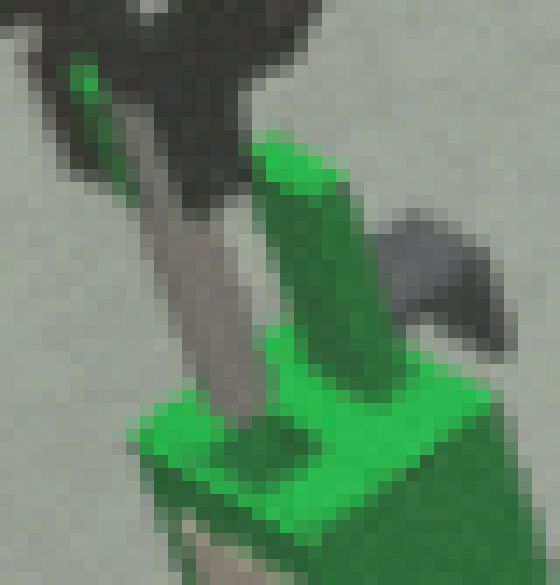

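```bash
python3 -m inch '[[0,0,0,0,0.1,-0.12,-1],[0,0,0,0.7,0,0,-1],[0,0,0,0.7,0,0,-1],[0,0,0,0.6,0,0,-1],[0,0,0,0.6,0,0,-1],[0,0,0,0,0,0,-1]]'
python3 - <<'E'
from h import *
go((457,-354.3,86)); b=imaging.camera("scene")[:,:,::-1]
cv2.imwrite('pics/v20.png',cv2.resize(b[127:172,155:195],None,fx=14,fy=13,interpolation=cv2.INTER_NEAREST))
E
```

```text
time: 29.45
tool_pos: [456.5, -353.2, 131.3]
tcp_rot: [2.508, 1.569, 2.368]
ft_force: [-0.2, 0.0, 0.1]
gripper_width: 16.3
t 29.45 tcp [ 456.5 -353.2  131.3] F [-0.2  0.   0.1] w 16.3
tool axes x,y,z rows [[-0.001, 0.001, -1.0], [0.139, 0.99, 0.001], [0.99, -0.139, -0.001]] yaw of y 82.0
shift cm now axes [ 4.531 -0.107  0.073]
```

View pics/v20.png

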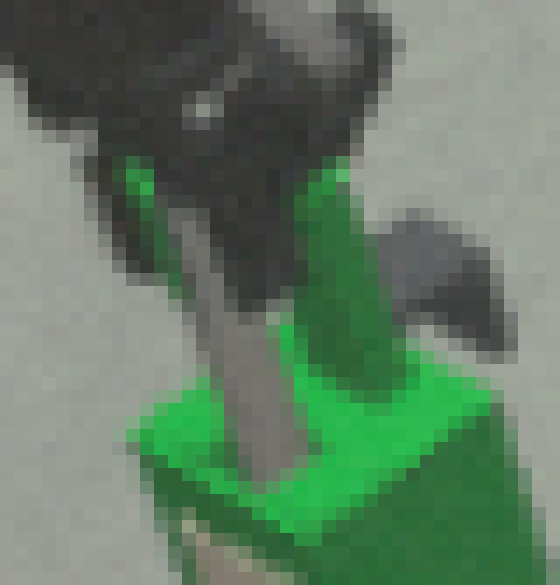

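```bash
python3 -m inch '[[0,0,0,0,-0.07,0.05,-1],[0,0,0,0.8,0,0,-1],[0,0,0,0.8,0,0,-1],[0,0,0,0.8,0,0,-1],[0,0,0,0.8,0,0,-1],[0,0,0,0.6,0,0,-1],[0,0,0,0.4,0,0,-1],[0,0,0,0,0,0,-1],[0,0,0,0,0,0,-1]]'
python3 - <<'E'
from h import *
go((457,-354.3,86))
E
```

```text
time: 30.62
tool_pos: [457.6, -354.6, 90.6]
tcp_rot: [-0.651, 1.57, -0.791]
ft_force: [0.6, -0.0, -0.4]
gripper_width: 16.4
t 30.62 tcp [ 457.6 -354.6   90.6] F [ 0.6 -0.  -0.4] w 16.4
tool axes x,y,z rows [[0.0, -0.0, -1.0], [0.139, 0.99, -0.0], [0.99, -0.139, 0.0]] yaw of y 82.0
shift cm now axes [ 0.461  0.02  -0.06 ]
```

```bash
python3 -m inch '[[0,0,0,0.3,0,0,-1],[0,0,0,0,0,0,-0.3],[0,0,0,0,0,0,-0.1],[0,0,0,0,0,0,-0.1],[0,0,0,-2,0,0,-0.1],[0,0,0,-3,0,0,-0.1],[0,0,0,-2,0,0,-0.1],[0,0,0,-0.5,0,-2.6,-0.1],[0,0,0,0,0,0,-0.1],[0,0,0,0,0,0,-0.1]]'
python3 - <<'E'
from chk import *
go((431.4,-350.5,115));im=imaging.camera("scene");draw(im,"scene",[],(130,100,220,180),7,"c21")
E
```

```text
time: 31.88
tool_pos: [432.0, -350.9, 162.7]
tcp_rot: [-0.329, 1.57, -0.469]
ft_force: [0.4, -0.3, 0.8]
gripper_width: 38.9
t 31.88 tcp [ 432.  -350.9  162.7] F [ 0.4 -0.3  0.8] w 38.9
tool axes x,y,z rows [[0.001, -0.0, -1.0], [0.14, 0.99, -0.0], [0.99, -0.14, 0.001]] yaw of y 81.98
shift cm now axes [ 4.767  0.034 -0.066]
```

View pics/c21.png

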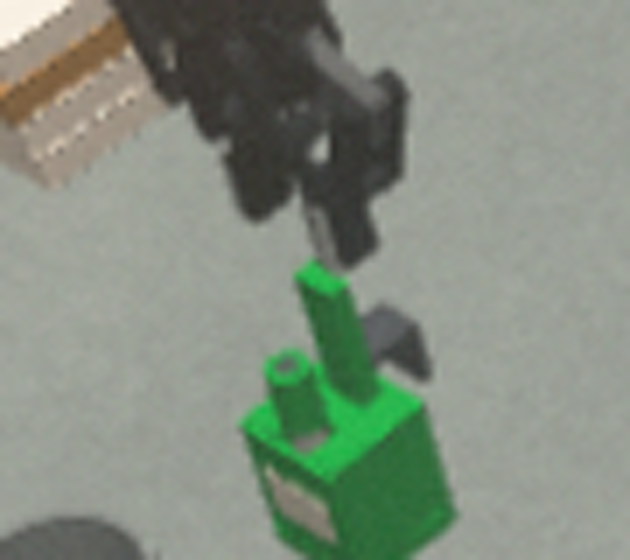

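```bash
python3 -m inch '[[0,0,0,2,0.02,-0.03,-0.1],[0,0,0,1.7,0,0,-0.1],[0,0,0,1,0,0,-0.1],[0,0,0,0,0,0,-0.1],[0,0,0,0,0,0,-0.1]]' 100
python3 - <<'E'
from chk import *
go((431.4,-350.5,115));im=imaging.camera("scene");draw(im,"scene",[],(130,100,220,180),7,"c22")
E
```

```text
time: 32.55
tool_pos: [431.7, -350.8, 115.7]
tcp_rot: [-0.64, 1.57, -0.78]
ft_force: [-0.8, -0.2, -0.7]
gripper_width: 38.4
t 32.55 tcp [ 431.7 -350.8  115.7] F [-0.8 -0.2 -0.7] w 38.4
tool axes x,y,z rows [[0.001, -0.001, -1.0], [0.139, 0.99, -0.0], [0.99, -0.139, 0.001]] yaw of y 82.0
shift cm now axes [ 0.068  0.03  -0.036]
```

View pics/c22.png

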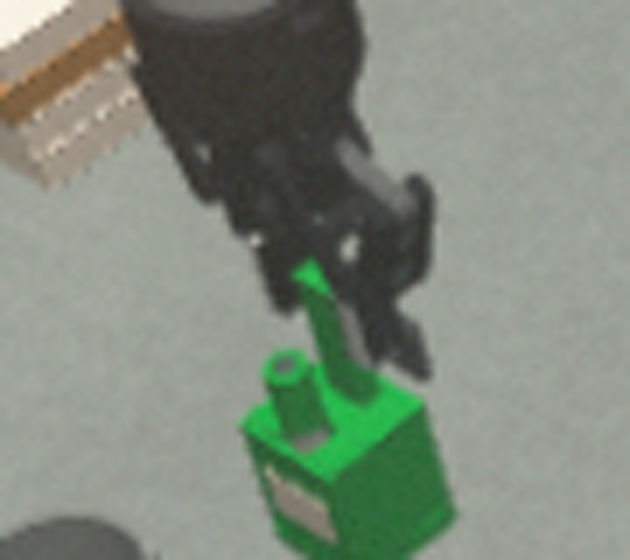

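```bash
python3 -m inch '[[0,0,0,0,0,0,-1],[0,0,0,0,0,0,-1],[0,0,0,0,0,0,-1],[0,0,0,0,0,0,-1],[0,0,0,0,0,0,-1],[0,0,0,-1,0,0,-1],[0,0,0,-2.5,0,0,-1],[0,0,0,-3,0,0,-1],[0,0,0,-3,0,0,-1],[0,0,0,-3,0,0,-1],[0,0,0,-3,0,0,-1],[0,0,0,-1,0,0,-1],[-3,0,0,0,0,0,-1],[-2.9,0,0,0,0,0,-1],[0,0,0,0,0,0,-1],[0,0,0,0,0,0,-1]]' 100
python3 - <<'E'
from chk import *
go((480,152.6,276)); cap(23)
E
```

```text
time: 34.6
tool_pos: [430.9, -350.0, 279.1]
tcp_rot: [2.319, 1.569, 2.281]
ft_force: [0.1, -0.0, -1.8]
gripper_width: 18.0
t 34.6 tcp [ 430.9 -350.   279.1] F [ 0.1 -0.  -1.8] w 18.0
tool axes x,y,z rows [[-0.001, 0.002, -1.0], [0.037, 0.999, 0.002], [0.999, -0.037, -0.001]] yaw of y 87.86
shift cm now axes [ 0.388 50.409  3.025]
```

```bash
python3 -m inch '[[0,0,0,0,2,1,-1],[0,0,0,0,4,1,-1],[0,0,0,0,4,1,-1],[0,0,0,0,4,0,-1],[0,0,0,0,4,0,-1],[0,0,0,0,4,0,-1],[0,0,0,0,4,0,-1],[0,0,0,0,4,0,-1],[0,0,0,0,4,0,-1],[0,0,0,0,4,0,-1],[0,0,0,0,4,0,-1],[0,0,0,0,4,0,-1],[0,0,0,0,3,0,-1],[0,0,0,0,1.4,0,-1],[0,0,0,0,0,0,-1],[0,0,0,0,0,0,-1]]'
python3 - <<'E'
from chk import *
go((611.6,152.6,276));
E
```

```text
time: 36.7
tool_pos: [479.9, 151.1, 280.2]
tcp_rot: [-1.726, 1.57, -1.764]
ft_force: [0.2, 0.3, -2.8]
gripper_width: 17.8
t 36.7 tcp [479.9 151.1 280.2] F [ 0.2  0.3 -2.8] w 17.8
tool axes x,y,z rows [[-0.0, -0.001, -1.0], [0.038, 0.999, -0.001], [0.999, -0.038, -0.0]] yaw of y 87.85
shift cm now axes [ 0.419  0.647 13.16 ]
```

```bash
python3 -m inch '[[0,0,0,0,0.25,2,-1],[0,0,0,0,0.2,3,-1],[0,0,0,0,0.2,3,-1],[0,0,0,0,0,3,-1],[0,0,0,0,0,2.15,-1],[0,0,0,0,0,0,-1],[0,0,0,0,0,0,-1],[0,0,0,0,0,0,-1]]'
python3 - <<'E'
from chk import *
go((611.6,152.6,276)); ims=cap(24);o,_=state();t=o["tool_pos"]
chk(ims["scene"],t,np.radians(-2.1),50,(265,190,375,280),7,"c24")
draw(ims["top"],"top",[],(180,90,300,185),6,"c24t")
E
```

```text
time: 37.7
tool_pos: [610.7, 153.4, 280.3]
tcp_rot: [-2.962, 1.57, -2.999]
ft_force: [1.0, 0.5, -2.4]
gripper_width: 17.8
t 37.7 tcp [610.7 153.4 280.3] F [ 1.   0.5 -2.4] w 17.8
tool axes x,y,z rows [[-0.001, -0.0, -1.0], [0.037, 0.999, -0.0], [0.999, -0.037, -0.001]] yaw of y 87.88
shift cm now axes [ 0.428 -0.08   0.097]
```

View pics/c24.png

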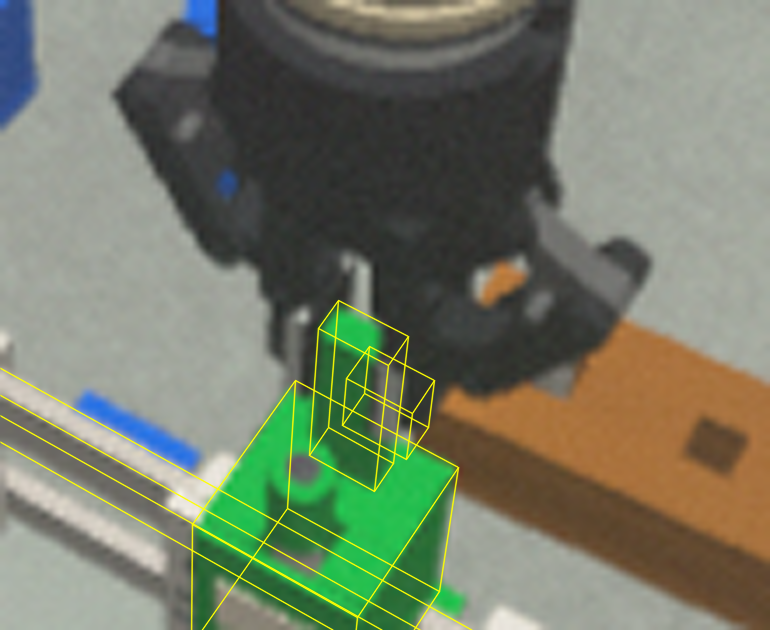

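View pics/c24t.png

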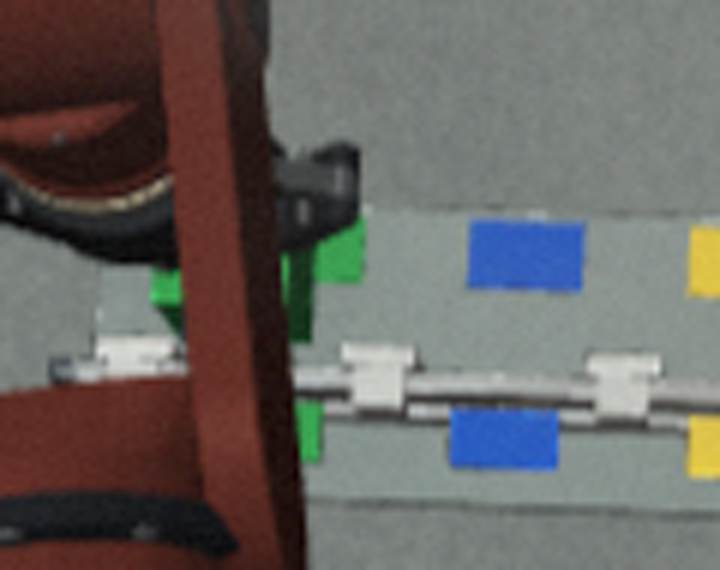

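```bash
python3 -m inch '[[0,0,0,1.5,-0.05,0.08,-1],[0,0,0,2,0,0,-1],[0,0,0,2,0,0,-1],[0,0,0,1.5,0,0,-1],[0,0,0,0.5,0,0,-1],[0,0,0,0,0,0,-1],[0,0,0,0,0,0,-1]]'
python3 - <<'E'
from chk import *
go((611.5,152.6,166)); im=imaging.camera("scene");o,_=state();t=o["tool_pos"]
chk(im,t,np.radians(-2.1),50,(265,210,375,295),7,"c25")
draw(im,"scene",[],(265,210,375,295),7,"c25r")
E
```

```text
time: 38.67
tool_pos: [613.0, 153.3, 206.4]
tcp_rot: [0.149, 1.569, 0.113]
ft_force: [-0.3, -0.7, -1.8]
gripper_width: 18.3
t 38.67 tcp [613.  153.3 206.4] F [-0.3 -0.7 -1.8] w 18.3
tool axes x,y,z rows [[0.002, 0.0, -1.0], [0.037, 0.999, 0.0], [0.999, -0.037, 0.002]] yaw of y 87.9
shift cm now axes [ 4.04  -0.075 -0.157]
```

View pics/c25.png

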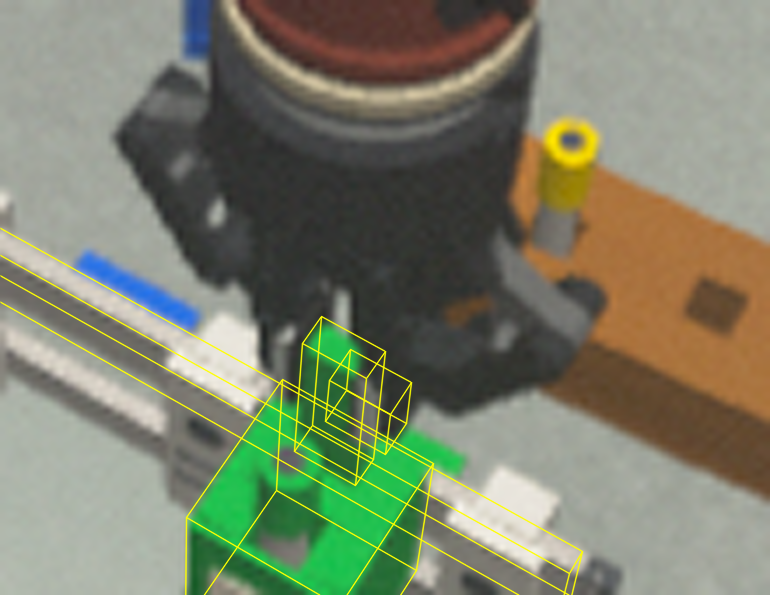

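View pics/c25r.png

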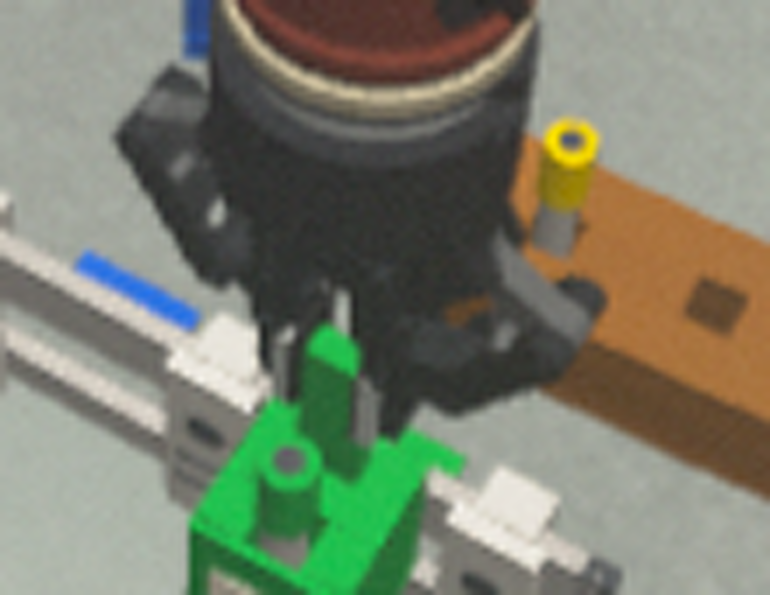

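```bash
python3 -m inch '[[0,0,0,0,0,0,-1]]';python3 -m inch '[[0,0,0,0,0,0,-1]]'
```

```text
time: 38.85
tool_pos: [612.8, 153.3, 206.3]
tcp_rot: [0.19, 1.569, 0.153]
ft_force: [0.2, 1.1, -2.4]
gripper_width: 17.6
time: 38.98
tool_pos: [612.5, 153.2, 205.9]
tcp_rot: [0.16, 1.57, 0.124]
ft_force: [0.7, 0.4, -2.2]
gripper_width: 17.7
```

```bash
python3 -m inch '[[0,0,0,0.5,0,0,-1],[0,0,0,0.5,0,0,-1],[0,0,0,0.5,0,0,-1],[0,0,0,0.3,0,0,-1],[0,0,0,0,0,0,-1],[0,0,0,0,0,0,-1]]'
python3 - <<'E'
from chk import *
go((611.5,152.6,166)); im=imaging.camera("scene");o,_=state();t=o["tool_pos"]
draw(im,"scene",[],(275,220,375,295),7.5,"c26r")
draw(imaging.camera("top"),"top",[],(180,90,300,185),6,"c26t")
E
```

```text
time: 39.72
tool_pos: [612.0, 153.2, 187.2]
tcp_rot: [-3.087, 1.57, -3.124]
ft_force: [-0.7, 0.7, -2.2]
gripper_width: 17.7
t 39.73 tcp [612.  153.2 187.2] F [-0.7  0.7 -2.2] w 17.7
tool axes x,y,z rows [[-0.001, -0.0, -1.0], [0.037, 0.999, -0.0], [0.999, -0.037, -0.001]] yaw of y 87.9
shift cm now axes [ 2.122 -0.062 -0.044]
```

View pics/c26r.png

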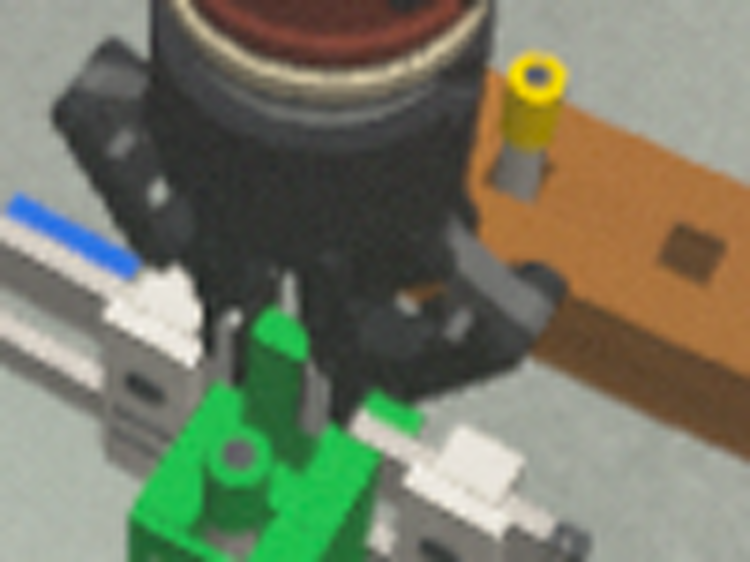

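```bash
python3 -m inch '[[0,0,0,0.4,0,0,-1],[0,0,0,0.4,0,0,-1],[0,0,0,0,0,0,-1]]'; python3 -m inch '[[0,0,0,0.4,0,0,-1],[0,0,0,0.4,0,0,-1],[0,0,0,0.3,0,0,-1],[0,0,0,0,0,0,-1],[0,0,0,0,0,0,-1]]'
```

```text
time: 40.2
tool_pos: [611.9, 153.1, 178.5]
tcp_rot: [-2.915, 1.57, -2.951]
ft_force: [-1.3, -0.7, -2.7]
gripper_width: 17.6
time: 40.83
tool_pos: [611.9, 153.2, 167.8]
tcp_rot: [-2.998, 1.57, -3.035]
ft_force: [-2.0, -0.6, -3.5]
gripper_width: 18.2
```

```bash
python3 -m inch '[[0,0,0,0.2,0,0,-1],[0,0,0,0,0,0,-1],[0,0,0,0,0,0,-1],[0,0,0,0,0,0,-0.5],[0,0,0,0,0,0,-0.2],[0,0,0,0,0,0,-0.2],[0,0,0,0,0,0,-0.2],[0,0,0,-1,0,0,-0.2],[0,0,0,-2,0,0,-0.2],[0,0,0,-3,0,0,-0.2],[0,0,0,-3,0,0,-0.2],[0,0,0,0,0,-3,-0.2],[0,0,0,0,0,-4,-0.2],[0,0,0,0,-3,-4,-0.2],[0,0,0,0,-4,-2,-0.2],[0,0,0,0,-4,0,-0.2],[0,0,0,0,-4,0,-0.2],[0,0,0,0,0,0,-0.2]]'
python3 - <<'E'
from chk import *
go(); ims=cap(27);chk(ims["scene"],(611.8,152.9,166),np.radians(-2.1),50,(265,210,375,295),7,"c27r");draw(ims["top"],"top",[],(130,100,300,245),4,"c27t")
draw(ims["scene"],"scene",[(box(-32,32,-126,126,0,50),(445,244,0,0.012))],(310,210,450,300),5.7,"b27")
E
```

```text
time: 43.08
tool_pos: [477.4, 6.0, 258.4]
tcp_rot: [-0.237, 1.567, -0.277]
ft_force: [0.6, -0.6, 0.9]
gripper_width: 33.9
t 43.08 tcp [477.4   6.  258.4] F [ 0.6 -0.6  0.9] w 33.9
tool axes x,y,z rows [[0.003, -0.001, -1.0], [0.041, 0.999, -0.001], [0.999, -0.041, 0.003]] yaw of y 87.68
```

View pics/c27r.png

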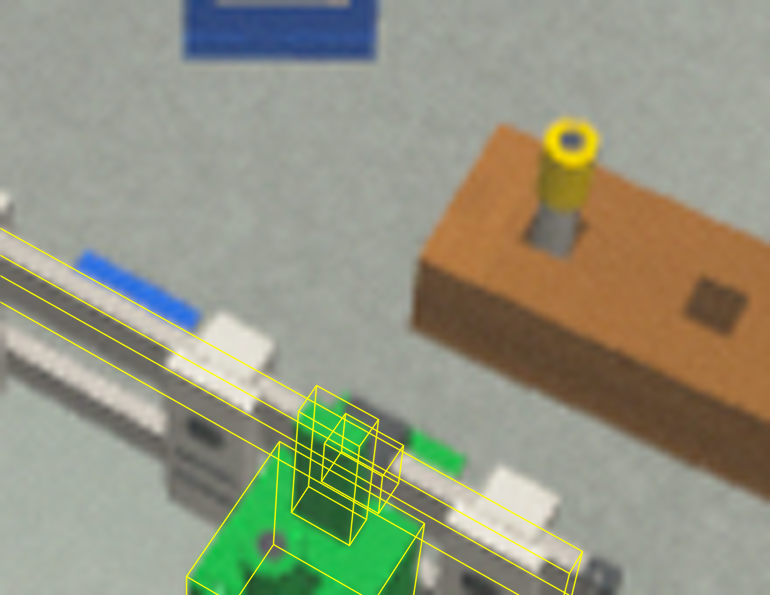

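View pics/c27t.png

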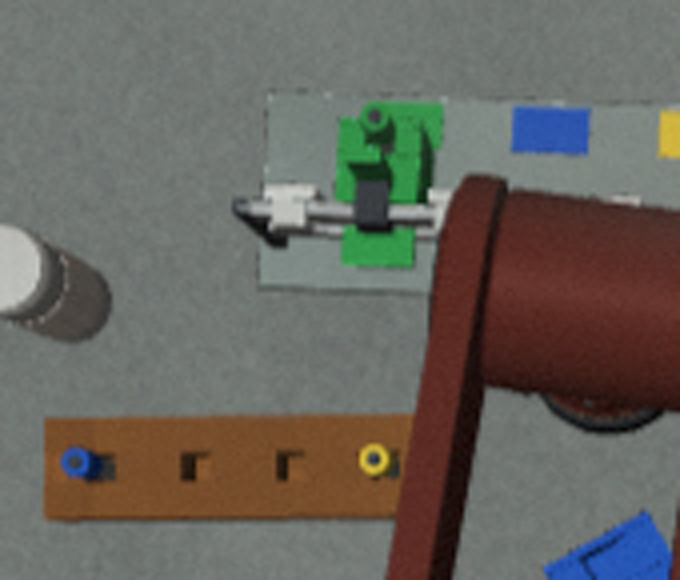

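View pics/b27.png

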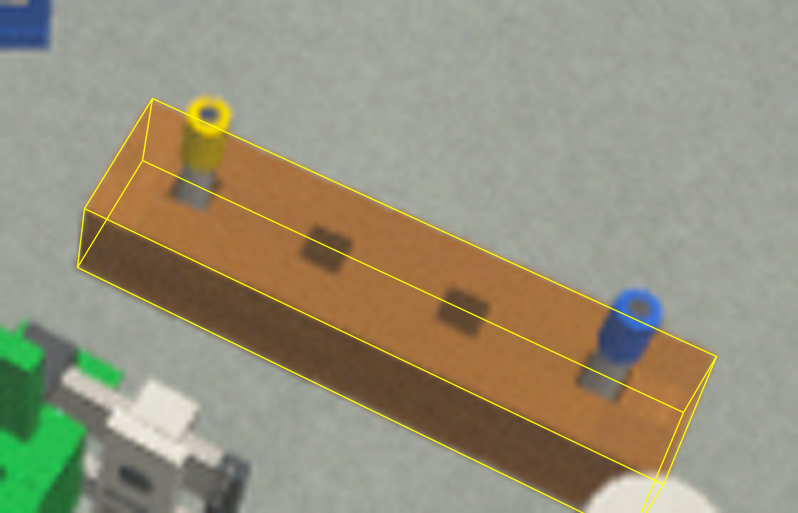

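```bash
python3 -m inch '[[-2.3,0,0,0,0,0,-0.1],[0,0,0,0,2,-0.5,-0.1],[0,0,0,0,4,-0.5,-0.1],[0,0,0,0,4,-0.5,-0.1],[0,0,0,0,4,-0.5,-0.1],[0,0,0,0,4,-0.5,-0.1],[0,0,0,0,4,-0.4,-0.1],[0,0,0,0,4,-0.3,-0.1],[0,0,0,0,4,-0.2,0],[0,0,0,1.5,2.8,0,0],[0,0,0,2,0,0,0],[0,0,0,3,0,0,0],[0,0,0,3,0,0,0],[0,0,0,0,0,0,0],[0,0,0,0,0,0,0]]' 60
python3 - <<'E'
from chk import *
print(tri({"top":(133,164),"scene":(424,308)}))
go((443.1,334.0,86));im=imaging.camera("scene");draw(im,"scene",[],(330,150,470,300),4,"c28")
E
```

```text
time: 45.05
tool_pos: [442.0, 337.1, 162.7]
tcp_rot: [0.621, 1.569, 0.625]
ft_force: [-0.4, -0.1, -0.0]
gripper_width: 42.7
[559.77013949 367.33508132 142.81904426]
t 45.05 tcp [442.  337.1 162.7] F [-0.4 -0.1 -0. ] w 42.7
tool axes x,y,z rows [[0.002, 0.001, -1.0], [-0.005, 1.0, 0.001], [1.0, 0.005, 0.002]] yaw of y 90.26
shift cm now axes [ 7.665 -0.315  0.094]
```

View pics/c28.png

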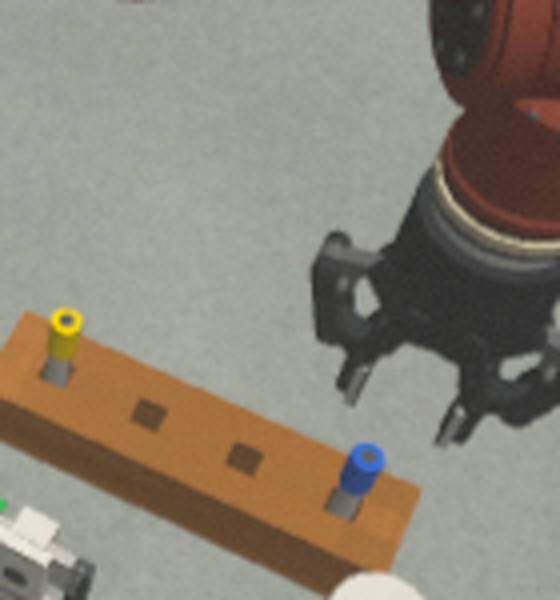

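```bash
python3 -m inch '[[0,0,0,2.5,-0.28,0.1,0],[0,0,0,2.6,0,0,0],[0,0,0,2.5,0,0,0],[0,0,0,0,0,0,0],[0,0,0,0,0,0,0]]'
python3 - <<'E'
from chk import *
go((443.1,334,86));im=imaging.camera("scene");draw(im,"scene",[],(350,170,470,300),4.6,"c29")
E
```

```text
time: 45.72
tool_pos: [444.1, 334.0, 87.3]
tcp_rot: [0.523, 1.567, 0.526]
ft_force: [-0.0, -0.6, 0.4]
gripper_width: 42.4
t 45.73 tcp [444.1 334.   87.3] F [-0.  -0.6  0.4] w 42.4
tool axes x,y,z rows [[0.003, 0.002, -1.0], [-0.004, 1.0, 0.002], [1.0, 0.004, 0.003]] yaw of y 90.2
shift cm now axes [ 0.128  0.003 -0.096]
```

View pics/c29.png

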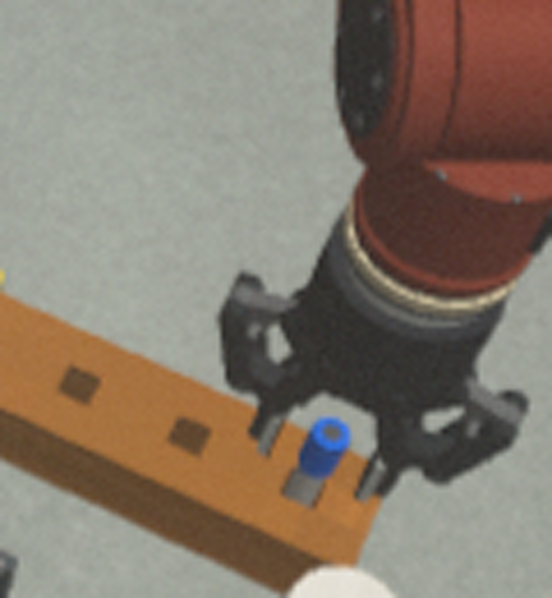

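```bash
python3 -m inch '[[0,0,0,0,0,0,-0.4],[0,0,0,0,0,0,-1],[0,0,0,0,0,0,-1],[0,0,0,0,0,0,-1],[0,0,0,0,0,0,-1],[0,0,0,-1,0,0,-1],[0,0,0,-2,0,0,-1],[0,0,0,-2,0,0,-1],[0,0,0,-3,0,0,-1],[0,0,0,-3,0,0,-1],[0,0,0,-3.5,0,0,-1],[0,0,0,0,-2,0.3,-1],[0,0,0,0,-4,0.3,-1],[0,0,0,0,-4,0.3,-1],[0,0,0,0,-4,0,-1],[0,0,0,0,-4,0,-1],[0,0,0,0,-4,0,-1],[0,0,0,0,-2,0,-1],[0,0,0,0,0,0,-1]]' 60;python3 - <<'E'
from chk import *
# decoy big blue: tab top scene px, corners
print("tab top z:",tri({"top":(289,243),"scene":(307,153)}))
for p in [(306.5,255),(291,227),(281,269),(266,242)]: print(atz("top",p,95).round(0))
go((437,-112.2,230));ims=cap(30);draw(ims["scene"],"scene",[],(240,60,400,220),3.7,"c30")
E
```

```text
time: 48.15
tool_pos: [451.2, 91.4, 228.6]
tcp_rot: [-2.999, 1.568, -2.999]
ft_force: [-0.2, 0.2, -0.4]
gripper_width: 16.3
tab top z: [374.62491421   0.69537497 212.50333079]
[350. -45.  95.]
[417.  -8.  95.]
[316.  16.  95.]
[380.  52.  95.]
t 48.15 tcp [451.2  91.4 228.6] F [-0.2  0.2 -0.4] w 16.3
tool axes x,y,z rows [[-0.003, -0.0, -1.0], [-0.0, 1.0, -0.0], [1.0, 0.0, -0.003]] yaw of y 90.01
shift cm now axes [ -0.13  -20.356  -1.42 ]
```

View pics/c30.png

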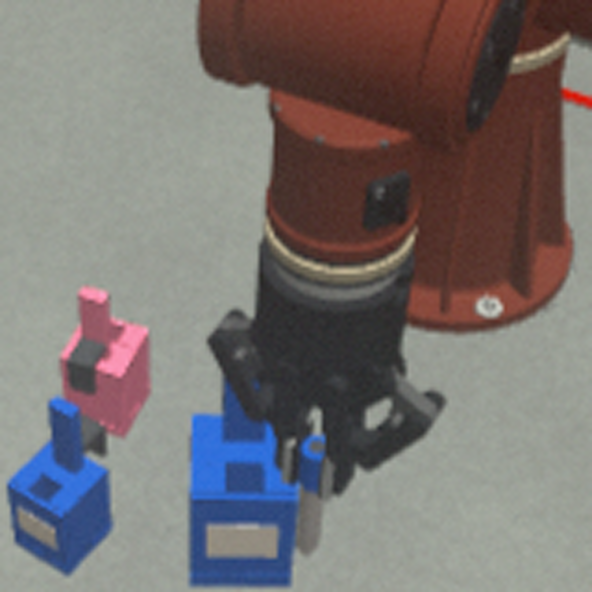

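```bash
python3 -m inch '[[0,0,0,0,-2,0,-1],[0,0,0,0,-4,0,-1],[0,0,0,0,-4,0,-1],[0,0,0,0,-4,0,-1],[0,0,0,0,-4,0,-1],[0,0,0,0,-2.3,-1.4,-1],[3.5,0,0,0,0,0,-1],[3.5,0,0,0,0,0,-1],[0,0,0,2.5,0,0,-1],[0,0,0,2.5,0,0,-1],[0,0,0,2,0,0,-1],[0,0,0,0,0,0,-1],[0,0,0,0,0,0,-1],[0,0,0,0,0,0,-1]]';python3 - <<'E'
from chk import *
go((437,-112.2,86));im=imaging.camera("scene");cv2.imwrite("pics/s31.png",im[:,:,::-1])
o,_=state();x,y,z=o["tool_pos"];q=proj("scene",[438.2,-113.3,80])[0].astype(int);u0,v0=q-[20,25]
cv2.imwrite('pics/v31.png',cv2.resize(im[v0:v0+45,u0:u0+40],None,fx=14,fy=13,interpolation=cv2.INTER_NEAREST)[:,:,::-1])
print(u0,v0);f=lambda P:((proj("scene",P)-[u0-.5,v0-.5])*[14,13])
print(f([x,y,z-76]),f([x,y,z-46]))
for p,yw in(((425.3,-111.7),-7),):
    c,s=np.cos(np.radians(yw)),np.sin(np.radians(yw))
    W=[[p[0]+c*(13+i)-s*j,p[1]+s*(13+i)+c*j,70] for i,j in((0,0),(-9,-9),(-9,9),(9,9),(9,-9))];print(f(W).round(0).tolist())
E
```

```text
time: 50.0
tool_pos: [440.2, -110.0, 161.5]
tcp_rot: [-0.264, 1.568, -0.382]
ft_force: [-0.3, -0.5, 0.6]
gripper_width: 16.5
t 50.0 tcp [ 440.2 -110.   161.5] F [-0.3 -0.5  0.6] w 16.5
tool axes x,y,z rows [[0.002, -0.001, -1.0], [0.118, 0.993, -0.001], [0.993, -0.118, 0.002]] yaw of y 83.23
shift cm now axes [ 7.553 -0.248 -0.308]
231 163
[[305.68803949 335.63208144]] [[293.23218487 235.67109655]]
[[303.0, 372.0], [298.0, 323.0], [372.0, 366.0], [309.0, 423.0], [234.0, 379.0]]
```

View pics/v31.png

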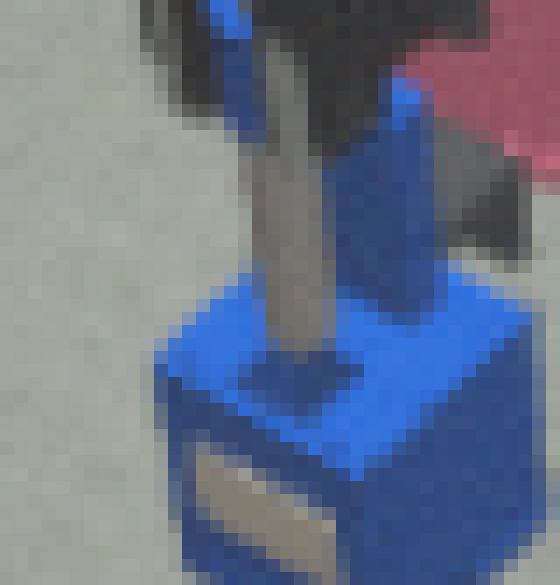

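```bash
python3 -m inch '[[0,0,0,0,-0.26,-0.29,-1],[0,0,0,0.3,0,0,-1],[0,0,0,0,0,0,-1],[0,0,0,0,0,0,-1]]';python3 -m inch '[[0,0,0,0.8,0,0,-1],[0,0,0,0.8,0,0,-1],[0,0,0,0.7,0,0,-1],[0,0,0,0.5,0,0,-1],[0,0,0,0,0,0,-1],[0,0,0,0,0,0,-1]]'
python3 - <<'E'
from h import *
go((437,-112.2,86)); im=imaging.camera("scene");u0,v0=231,163
cv2.imwrite('pics/v32.png',cv2.resize(im[v0:v0+45,u0:u0+40],None,fx=14,fy=13,interpolation=cv2.INTER_NEAREST)[:,:,::-1])
E
```

```text
time: 50.55
tool_pos: [436.0, -112.1, 157.2]
tcp_rot: [2.694, 1.571, 2.575]
ft_force: [-0.5, -0.3, -0.6]
gripper_width: 16.0
time: 51.3
tool_pos: [436.0, -112.1, 129.3]
tcp_rot: [2.59, 1.571, 2.471]
ft_force: [0.5, -0.4, -1.1]
gripper_width: 16.3
t 51.3 tcp [ 436.  -112.1  129.3] F [ 0.5 -0.4 -1.1] w 16.3
tool axes x,y,z rows [[-0.0, 0.0, -1.0], [0.118, 0.993, 0.0], [0.993, -0.118, -0.0]] yaw of y 83.2
shift cm now axes [4.329e+00 2.000e-03 9.900e-02]
```

View pics/v32.png

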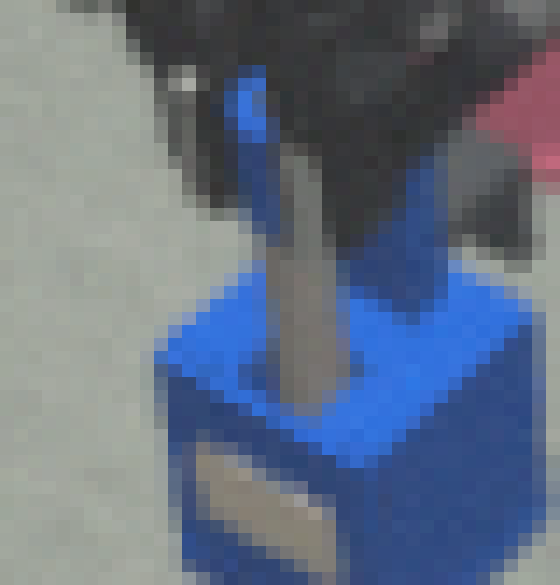

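```bash
python3 -m inch '[[0,0,0,0,-0.04,0.05,-1],[0,0,0,0.8,0,0,-1],[0,0,0,0.8,0,0,-1],[0,0,0,0.8,0,0,-1],[0,0,0,0.8,0,0,-1],[0,0,0,0.6,0,0,-1],[0,0,0,0.2,0,0,-1],[0,0,0,0,0,0,-1],[0,0,0,0,0,0,-1]]'
python3 - <<'E'
from h import *
go((437,-112.2,86))
E
```

```text
time: 52.48
tool_pos: [436.2, -112.5, 89.3]
tcp_rot: [3.035, 1.57, 2.916]
ft_force: [0.2, -0.5, -0.4]
gripper_width: 16.4
t 52.48 tcp [ 436.2 -112.5   89.3] F [ 0.2 -0.5 -0.4] w 16.4
tool axes x,y,z rows [[-0.001, 0.0, -1.0], [0.118, 0.993, 0.0], [0.993, -0.118, -0.001]] yaw of y 83.21
shift cm now axes [0.325 0.037 0.079]
```

```bash
python3 -m inch '[[0,0,0,0.2,0,0,-1],[0,0,0,0,0,0,-0.3],[0,0,0,0,0,0,-0.1],[0,0,0,0,0,0,-0.1],[0,0,0,-2,0,0,-0.1],[0,0,0,-3,0,0,-0.1],[0,0,0,-2,0,0,-0.1],[0,0,0,-0.7,0,-2.6,-0.1],[0,0,0,0,0,0,-0.1],[0,0,0,0,0,0,-0.1]]'
python3 - <<'E'
from chk import *
go((410.6,-109.3,115));im=imaging.camera("scene");draw(im,"scene",[],(205,130,305,220),7,"c33")
E
```

```text
time: 53.72
tool_pos: [411.0, -109.6, 164.2]
tcp_rot: [-0.026, 1.57, -0.145]
ft_force: [0.3, -0.3, 0.0]
gripper_width: 38.6
t 53.73 tcp [ 411.  -109.6  164.2] F [ 0.3 -0.3  0. ] w 38.6
tool axes x,y,z rows [[0.001, -0.0, -1.0], [0.119, 0.993, -0.0], [0.993, -0.119, 0.001]] yaw of y 83.18
shift cm now axes [ 4.916  0.022 -0.047]
```

View pics/c33.png

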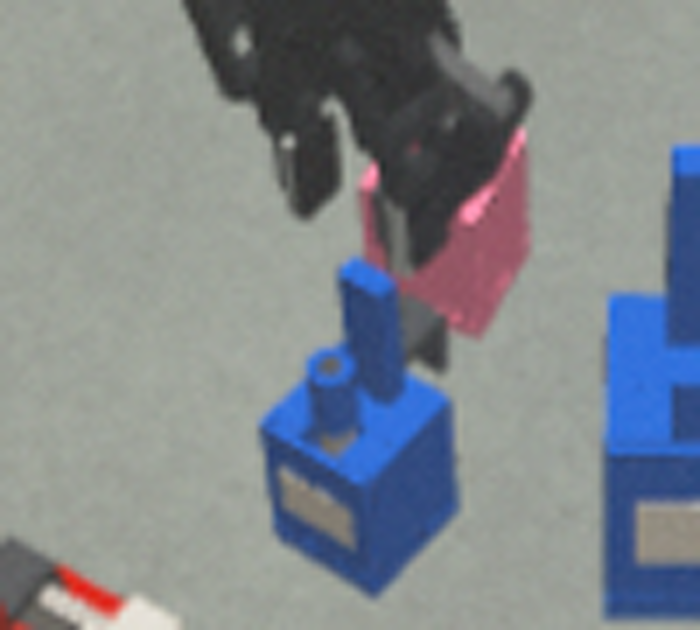

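```bash
python3 -m inch '[[0,0,0,2,0.02,-0.03,-0.1],[0,0,0,1.8,0,0,-0.1],[0,0,0,1.1,0,0,-0.1],[0,0,0,0,0,0,-0.1],[0,0,0,0,0,0,-0.1]]' 100
python3 - <<'E'
from chk import *
go((410.6,-109.3,115));im=imaging.camera("scene");draw(im,"scene",[],(205,130,305,220),7,"c34")
E
```

```text
time: 54.4
tool_pos: [411.0, -109.5, 115.7]
tcp_rot: [-0.321, 1.57, -0.44]
ft_force: [0.4, -0.2, -0.3]
gripper_width: 38.7
t 54.4 tcp [ 411.  -109.5  115.7] F [ 0.4 -0.2 -0.3] w 38.7
tool axes x,y,z rows [[0.001, -0.0, -1.0], [0.118, 0.993, -0.0], [0.993, -0.118, 0.001]] yaw of y 83.2
shift cm now axes [ 0.073  0.015 -0.039]
```

View pics/c34.png

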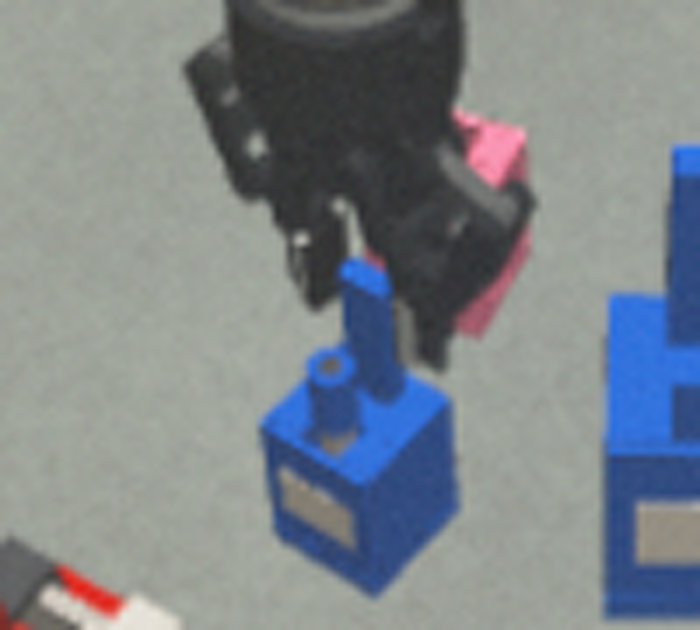

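```bash
python3 -m inch '[[0,0,0,0,0,0,-1],[0,0,0,0,0,0,-1],[0,0,0,0,0,0,-1],[0,0,0,0,0,0,-1],[0,0,0,0,0,0,-1],[0,0,0,-1,0,0,-1],[0,0,0,-2.5,0,0,-1],[0,0,0,-3,0,0,-1],[0,0,0,-3,0,0,-1],[0,0,0,-3,0,0,-1],[0,0,0,-3,0,0,-1],[0,0,0,-0.8,0,0,-1],[-2.4,0,0,0,0,0,-1],[-2.3,0,0,0,0,0,-1],[0,0,0,0,0,2,-1],[0,0,0,0,0,3,-1],[0,0,0,0,0,2,-1],[0,0,0,0,0,0,-1],[0,0,0,0,0,0,-1]]' 100
python3 - <<'E'
from chk import *
go((480,56.7,276)); ims=cap(35);draw(ims["scene"],"scene",[],(170,60,350,240),3.3,"c35")
E
```

```text
time: 56.82
tool_pos: [479.0, -111.4, 276.9]
tcp_rot: [2.859, 1.567, 2.822]
ft_force: [0.3, 0.4, -1.4]
gripper_width: 17.9
t 56.83 tcp [ 479.  -111.4  276.9] F [ 0.3  0.4 -1.4] w 17.9
tool axes x,y,z rows [[-0.003, 0.001, -1.0], [0.037, 0.999, 0.001], [0.999, -0.037, -0.003]] yaw of y 87.9
shift cm now axes [ 0.106 16.803 -0.515]
```

View pics/c35.png

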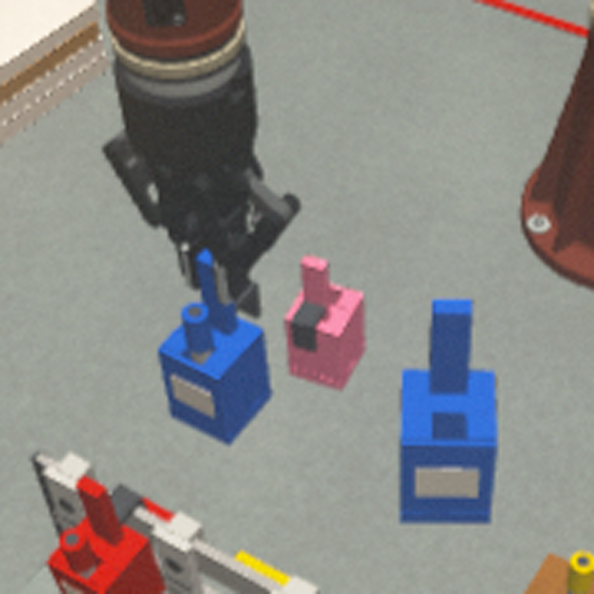

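```bash
python3 -m inch '[[0,0,0,0,2,0,-1],[0,0,0,0,4,0,-1],[0,0,0,0,4,0,-1],[0,0,0,0,4,0,-1],[0,0,0,0,3.3,0,-1],[0,0,0,0,0,2,-1],[0,0,0,0,0,3,-1],[0,0,0,0,0,3,-1],[0,0,0,0,0,3,-1],[0,0,0,0,0,1.3,-1],[0,0,0,0,0,0,-1],[0,0,0,0,0,0,-1],[0,0,0,0,0,0,-1]]'
python3 - <<'E'
from chk import *
go((608.1,56.7,276)); ims=cap(36);o,_=state();t=o["tool_pos"]
chk(ims["scene"],t,np.radians(-2.1),50,(235,170,345,260),7,"c36")
E
```

```text
time: 58.55
tool_pos: [608.7, 56.7, 278.4]
tcp_rot: [3.099, 1.57, 3.062]
ft_force: [-1.0, 0.3, -2.6]
gripper_width: 17.9
t 58.55 tcp [608.7  56.7 278.4] F [-1.   0.3 -2.6] w 17.9
tool axes x,y,z rows [[-0.0, 0.0, -1.0], [0.037, 0.999, 0.0], [0.999, -0.037, -0.0]] yaw of y 87.9
shift cm now axes [ 0.242  0.002 -0.065]
```

View pics/c36.png

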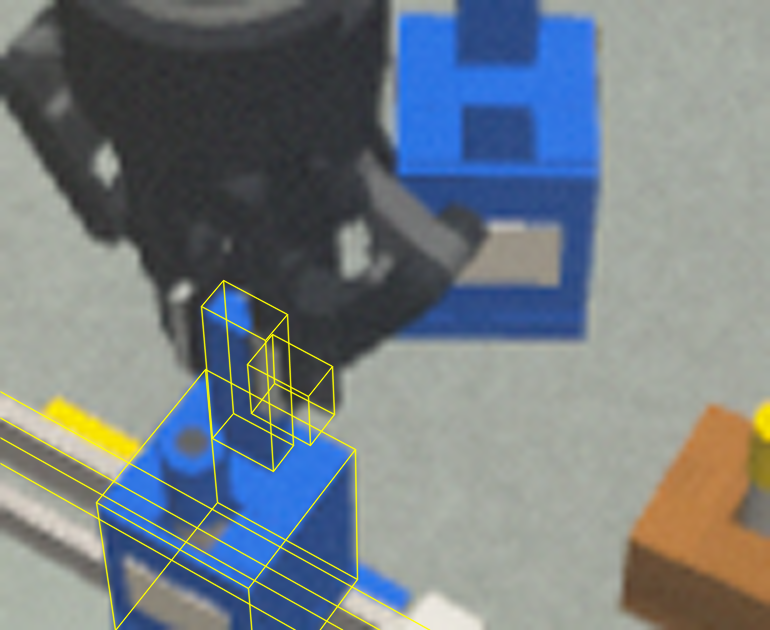

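```bash
python3 -m inch '[[0,0,0,1.5,0,-0.05,-1],[0,0,0,2,0,0,-1],[0,0,0,2,0,0,-1],[0,0,0,1.3,0,0,-1],[0,0,0,0.5,0,0,-1],[0,0,0,0,0,0,-1],[0,0,0,0,0,0,-1],[0,0,0,0,0,0,-1]]'
python3 - <<'E'
from chk import *
go((608.1,56.7,166)); im=imaging.camera("scene");o,_=state();t=o["tool_pos"]
chk(im,t,np.radians(-2.1),50,(235,190,345,280),7,"c37")
E
```

```text
time: 59.65
tool_pos: [609.8, 56.6, 206.4]
tcp_rot: [0.011, 1.569, -0.025]
ft_force: [-0.3, 0.1, -1.8]
gripper_width: 17.9
t 59.65 tcp [609.8  56.6 206.4] F [-0.3  0.1 -1.8] w 17.9
tool axes x,y,z rows [[0.002, -0.0, -1.0], [0.037, 0.999, 0.0], [0.999, -0.037, 0.002]] yaw of y 87.9
shift cm now axes [ 4.039  0.007 -0.173]
```

View pics/c37.png

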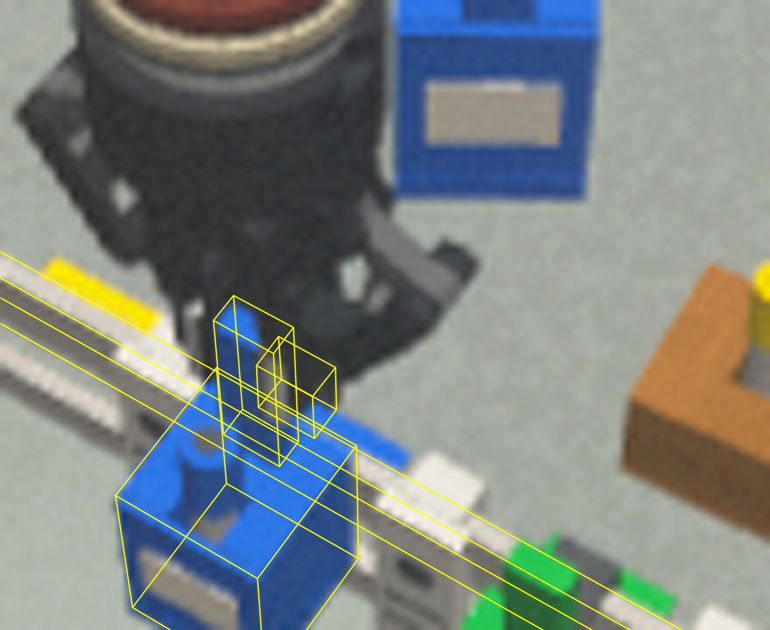

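```bash
python3 -m inch '[[0,0,0,0.4,0,-0.07,-1],[0,0,0,0.5,0,0,-1],[0,0,0,0.5,0,0,-1],[0,0,0,0.4,0,0,-1],[0,0,0,0,0,0,-1],[0,0,0,0,0,0,-1]]'
python3 - <<'E'
from chk import *
go((608.1,56.7,166)); im=imaging.camera("scene");draw(im,"scene",[],(235,190,345,280),7,"c38")
draw(imaging.camera("top"),"top",[],(200,100,320,180),6,"c38t")
E
```

```text
time: 60.45
tool_pos: [608.3, 56.6, 187.3]
tcp_rot: [3.044, 1.57, 3.007]
ft_force: [-1.0, 0.5, -2.4]
gripper_width: 17.4
t 60.45 tcp [608.3  56.6 187.3] F [-1.   0.5 -2.4] w 17.4
tool axes x,y,z rows [[-0.0, 0.0, -1.0], [0.037, 0.999, 0.0], [0.999, -0.037, -0.0]] yaw of y 87.9
shift cm now axes [ 2.13   0.008 -0.023]
```

View pics/c38.png

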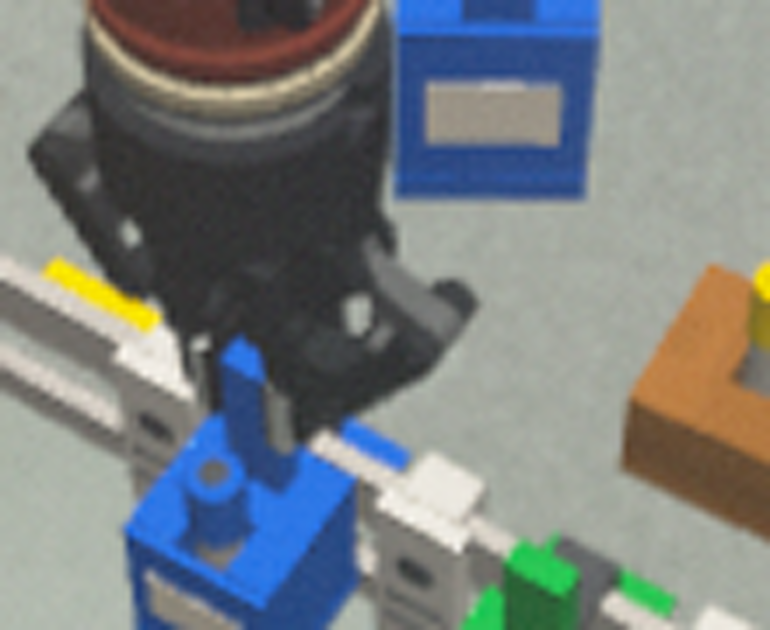

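View pics/c38t.png

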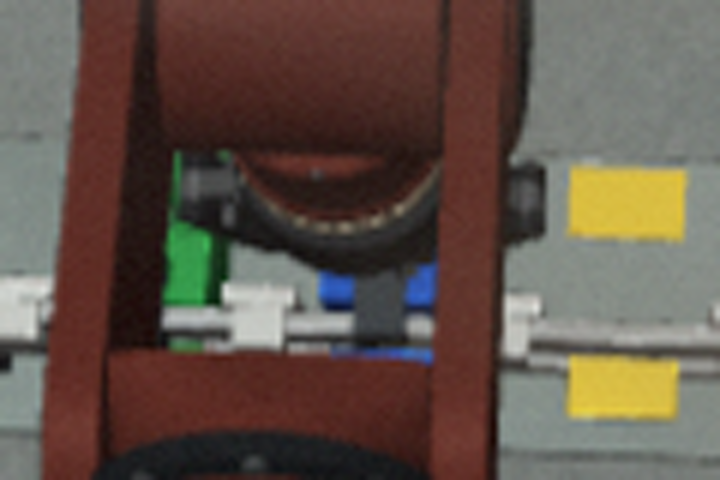

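```bash
python3 -m inch '[[0,0,0,0.4,0,0,-1],[0,0,0,0.4,0,0,-1],[0,0,0,0,0,0,-1]]'; python3 -m inch '[[0,0,0,0.4,0,0,-1],[0,0,0,0.4,0,0,-1],[0,0,0,0.3,0,0,-1],[0,0,0,0,0,0,-1],[0,0,0,0,0,0,-1]]'
```

```text
time: 60.92
tool_pos: [608.3, 56.6, 178.6]
tcp_rot: [-3.004, 1.57, -3.041]
ft_force: [0.1, -0.6, -2.6]
gripper_width: 17.7
time: 61.55
tool_pos: [608.3, 56.6, 168.1]
tcp_rot: [-3.089, 1.57, -3.126]
ft_force: [0.0, -0.2, -3.1]
gripper_width: 18.0
```

```bash
python3 -m inch '[[0,0,0,0.2,0,0,-1],[0,0,0,0,0,0,-1],[0,0,0,0,0,0,-1],[0,0,0,0,0,0,-0.5],[0,0,0,0,0,0,-0.2],[0,0,0,0,0,0,-0.2],[0,0,0,0,0,0,-0.2],[0,0,0,-1,0,0,-0.2],[0,0,0,-2,0,0,-0.2],[0,0,0,-3,0,0,-0.2],[0,0,0,-3,0,0,-0.2],[0,0,0,0,0,-3,-0.2],[0,0,0,0,0,-4,-0.2],[0,0,0,-1,0,-4,-0.2],[0,0,0,-1,0,-4,-0.2],[0,0,0,-2,0,-4,-0.2],[0,0,0,0,0,-4,-0.2],[0,0,0,0,0,0,-0.2],[0,0,0,0,0,0,-0.2]]'
python3 - <<'E'
from chk import *
go(); ims=cap(39)
for n in ims: draw(ims[n],n,[],(130,60,470,300),2.3,"c39"+n)
draw(ims["scene"],"scene",[],(170,180,370,330),4,"c39z")
for tc in((601,-135.5),(611.8,152.9),(608.2,56.6)):
    pass
E
```

```text
time: 63.92
tool_pos: [379.4, 65.0, 297.7]
tcp_rot: [0.005, 1.567, -0.032]
ft_force: [-0.2, 0.3, 0.2]
gripper_width: 34.4
t 63.92 tcp [379.4  65.  297.7] F [-0.2  0.3  0.2] w 34.4
tool axes x,y,z rows [[0.003, -0.0, -1.0], [0.037, 0.999, 0.0], [0.999, -0.037, 0.003]] yaw of y 87.9
```

View pics/c39z.png

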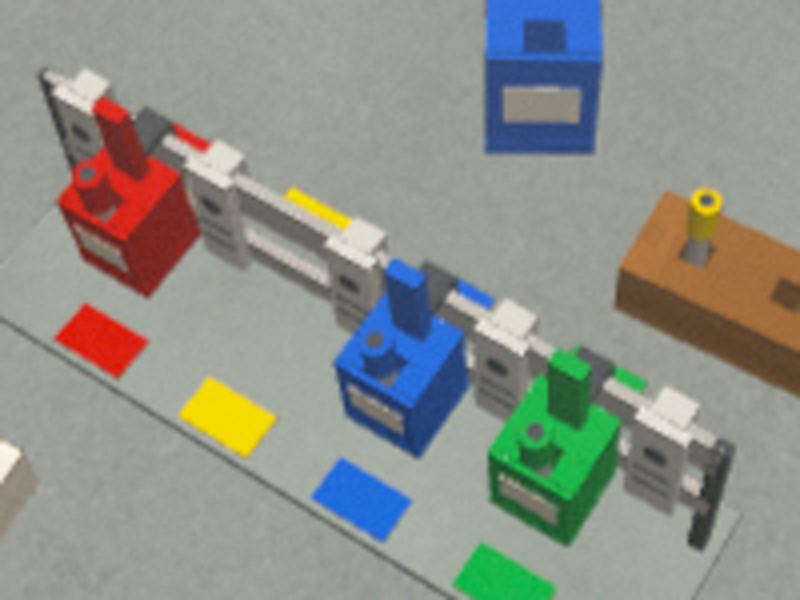

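View pics/c39top.png

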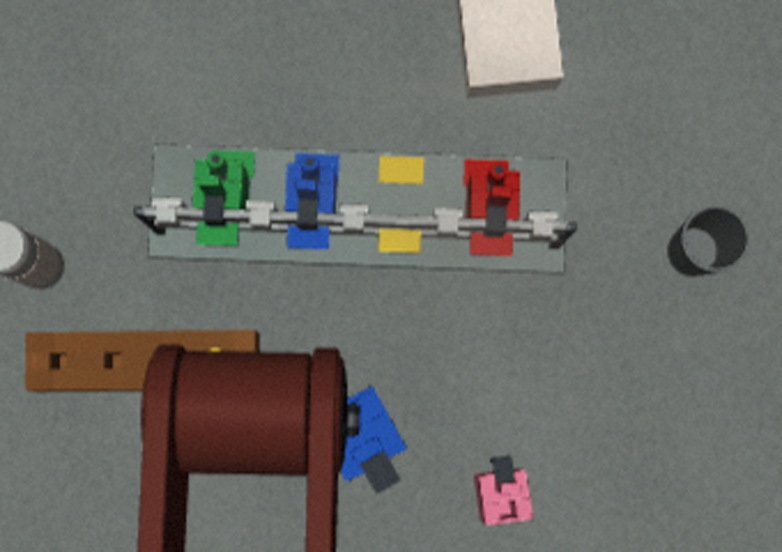

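Run:
```python
from chk import *
ims={n:cv2.imread(f"pics/{n}39.png")[:,:,::-1].copy() for n in("scene","top")}
yw=-0.0365;c,s=np.cos(yw),np.sin(yw);it=[]
for d in(-144,48,144):
    hx,hy=587.4-s*d,9.2+c*d;p=(hx+32*c,hy+32*s,116,yw);it+=[(BODY,p),(TAB,p),(box(4,22,-9,9,10,40),p)]
draw(ims["scene"],"scene",it,(180,190,290,270),7,"c40a");draw(ims["scene"],"scene",it,(250,235,360,325),7,"c40b")
for n in ims:
    a=cv2.imread(f"pics/{n}0.png",0).astype(float);b=cv2.cvtColor(ims[n],cv2.COLOR_RGB2GRAY).astype(float)
    for i,d in enumerate((-192,-96,0,96,192)):
        q=proj(n,[587+3-s*d,9.2+c*d,135])[0].astype(int);r=6
        A=a[q[1]-r:q[1]+r,q[0]-r:q[0]+r];B=b[q[1]-r:q[1]+r,q[0]-r:q[0]+r]
        t=cv2.matchTemplate(b[q[1]-r-6:q[1]+r+6,q[0]-r-6:q[0]+r+6].astype(np.float32),A.astype(np.float32),cv2.TM_CCOEFF_NORMED);m=cv2.minMaxLoc(t);print(n,i,"shift px",m[3][0]-6,m[3][1]-6,round(m[1],2))
```

```text
scene 0 shift px 0 0 0.91
scene 1 shift px 0 0 0.99
scene 2 shift px 0 0 1.0
scene 3 shift px 0 0 1.0
scene 4 shift px 0 0 1.0
top 0 shift px 0 0 1.0
top 1 shift px 0 0 0.96
top 2 shift px 0 0 1.0
top 3 shift px 0 0 0.91
top 4 shift px 0 0 1.0
```

View pics/c40a.png

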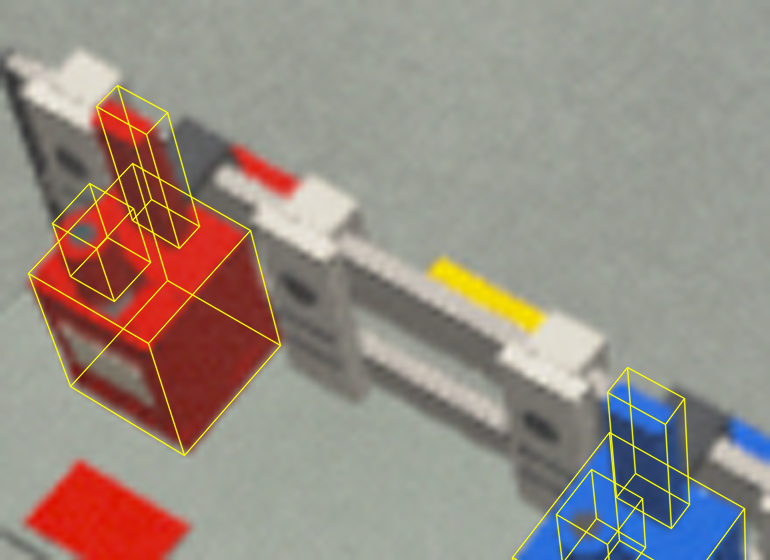

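View pics/c40b.png

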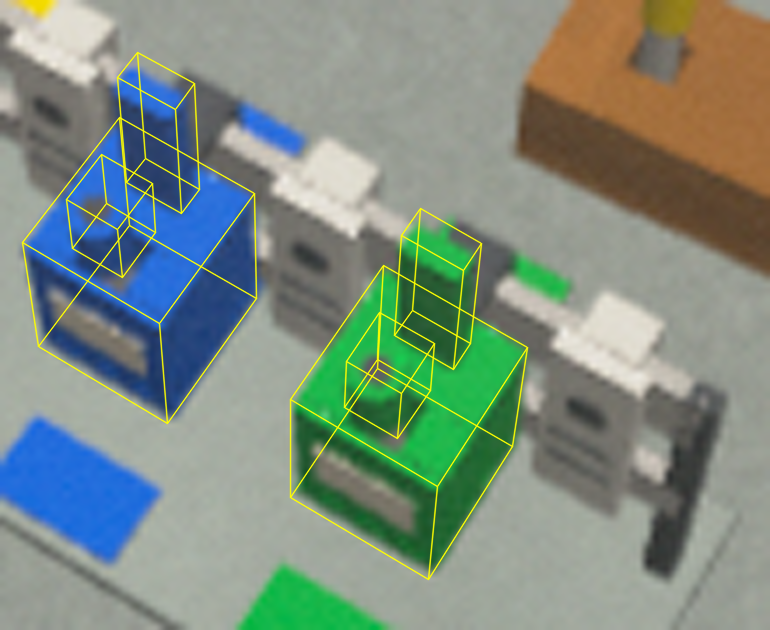

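Run:
```python
from h import *
go(); print(env.close_job())
```

```text
t 64.03 tcp [379.5  64.9 297. ] F [ 0.  -0.1 -0.3] w 34.2
tool axes x,y,z rows [[0.001, -0.0, -1.0], [0.037, 0.999, 0.0], [0.999, -0.037, 0.001]] yaw of y 87.89
the job is handed in; nothing more can be done
None
```

I put the red, green and blue drills into their holders and hung each holder at the place of its colour. The yellow holder is not in the scene, so the yellow drill stayed in the block. I left the pink and the larger blue look-alike holders alone. The job was handed in at 64 s of the 210 s allowed; no verdict is reported.

**Last checks:**
- **Holders:** all three lie within about 1 px (about 2–3 mm) of the home pose drawn over the scene picture. Red showed a tilt of a few degrees when I released it, well under the 0.15 rad limit.
- **Gauge plates:** all five matched the first pictures with no pixel shift in either camera.
- **Can and cup:** they look undisturbed in the final picture, and nothing came near them. I did not measure them.
- **Block:** it matched its first position after the green holder was hung, and I did not measure it again after that. The yellow drill still stands in it.
- **Robot:** it is clear of everything; the wrist force readings I saw after each move stayed under 5 N.

**Disagreements:**
- The two cameras differed by about 1–2 mm on the rail, so I positioned by comparing things within the scene camera.
- In the last overlay the drill tops sat a few pixels low and to the far side of the model. A drill not fully home would show high, so I took this as play in the wells.

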